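# Make up two insect-collecting kits

### The job

Make up the two collecting kits from the stock on the desk: the long tray with three pockets gets the jar in its largest round pocket, the tape roll in its middle-sized one and one vial in its smallest, and the short tray with two pockets gets the pin box in its rectangular pocket and the other vial in its round one. Each thing stands upright on the floor of its pocket, set down rather than dropped. Leave the glove box, the white tub and the screwdriver where they are.

Things in the scene. Friction and masses are not known exactly. Their poses are not given: they have to be found in the camera images.
- long_tray: Grey slab, 236 x 100 x 16 mm, fixed, left or right of the stock, yawed up to 15 degrees, with three round pockets 10 mm deep (floor 6 mm above the desk). Origin at the centre of its underside, x along its length, z up. Pocket centres at y = 0: largest, 84 mm in diameter, x = -68 mm (jar); middle, 70 mm, x = +17 mm (tape roll); smallest, 50 mm, x = +85 mm (vial).
- short_tray: Grey slab, 156 x 80 x 16 mm, fixed, on the other side of the stock, yawed up to 15 degrees, with two pockets 10 mm deep (floor 6 mm above the desk). Origin at the centre of its underside, x along its length, z up. Pocket centres at y = 0: rectangular, 82 mm along x by 58 mm along y, x = -29 mm (pin box); round, 50 mm in diameter, x = +45 mm (vial).
- jar: Wide glass jar with a steel lid of the same diameter, cork-coloured pad inside, 62 mm in diameter and 70 mm tall (lid: upper 14 mm), straight-sided; about 160 g. Stands upright. Origin at the centre of its underside, z up its axis.
- tape_roll: Roll of off-white tape lying flat, a ring of 48 mm outer diameter with a 25 mm hole, 30 mm tall; about 45 g. Origin at the centre of its underside, z up along the hole.
- pin_box: Small closed cardboard box of insect pins, 60 mm (x) by 36 mm (y) by 28 mm (z), with a pale label on top; about 60 g. Lies flat, turned any way up to 35 degrees. Origin at the centre of its underside, x along its length, z up.
- vial_a: Glass specimen vial, 28 mm in diameter and 58 mm tall, straight-sided, with a white cap of the same diameter on top (the upper 14 mm) and a scrap of paper inside; about 35 g. Stands upright. Origin at the centre of its underside, z up its axis. The two vials are alike and interchangeable.
- vial_b: Glass specimen vial, 28 mm in diameter and 58 mm tall, straight-sided, with a white cap of the same diameter on top (the upper 14 mm) and a scrap of paper inside; about 35 g. Stands upright. Origin at the centre of its underside, z up its axis. The two vials are alike and interchangeable.
- glove_box: Bystander: carton of gloves lying flat, 100 (x) x 220 (y) x 70 mm, loose, beyond the stock. Origin at the centre of its underside.
- white_tub: Bystander: closed white plastic tub with a green-topped lid, 84 mm in diameter at the lid, 50 mm tall, loose, beyond the stock. Origin at the centre of its underside.
- screwdriver: Bystander: screwdriver lying flat beyond the stock, its x axis from handle to tip, loose. Origin under its middle.
There are look-alikes about, which are no part of the job. What is shaped like the tape_roll but blue, green or purple is not meant.

How it is judged (in metres and radians):
At the end, for the whole second after the job is handed in: Jar, tape roll and one vial in the long tray's largest, middle and smallest pockets, pin box and other vial in the short tray's two: each within 14 mm of the pocket centre along each tray axis, underside under 3 mm above the pocket floor, upright within 0.12 rad, at rest (below 20 mm/s) (x of jar in the frame of long_tray between -0.082 and -0.054 m and y of jar in the frame of long_tray between -0.014 and 0.014 m and z of each of jar, tape_roll in the frame of long_tray below 0.009 m and angle between each of jar, tape_roll, pin_box's own z axis and vertical below 0.12 rad and linear speed of each of jar, tape_roll, pin_box below 0.02 m/s and x of tape_roll in the frame of long_tray between 0.003 and 0.031 m and y of tape_roll in the frame of long_tray between -0.014 and 0.014 m and x of pin_box in the frame of short_tray between -0.043 and -0.015 m and y of pin_box in the frame of short_tray between -0.014 and 0.014 m and z of pin_box in the frame of short_tray below 0.009 m and (((x of vial_a in the frame of long_tray between 0.071 and 0.099 m and y of vial_a in the frame of long_tray between -0.014 and 0.014 m and z of vial_a in the frame of long_tray below 0.009 m and angle between vial_a's own z axis and vertical below 0.12 rad and linear speed of vial_a below 0.02 m/s) and (x of vial_b in the frame of short_tray between 0.031 and 0.059 m and y of vial_b in the frame of short_tray between -0.014 and 0.014 m and z of vial_b in the frame of short_tray below 0.009 m and angle between vial_b's own z axis and vertical below 0.12 rad and linear speed of vial_b below 0.02 m/s)) or ((x of vial_b in the frame of long_tray between 0.071 and 0.099 m and y of vial_b in the frame of long_tray between -0.014 and 0.014 m and z of vial_b in the frame of long_tray below 0.009 m and angle between vial_b's own z axis and vertical below 0.12 rad and linear speed of vial_b below 0.02 m/s) and (x of vial_a in the frame of short_tray between 0.031 and 0.059 m and y of vial_a in the frame of short_tray between -0.014 and 0.014 m and z of vial_a in the frame of short_tray below 0.009 m and angle between vial_a's own z axis and vertical below 0.12 rad and linear speed of vial_a below 0.02 m/s)))); the robot touches nothing.
It fails at once if one of the stock things falls freely (faster than 0.7 m/s, out of the fingers; a drop of more than about 25 mm) ((linear speed of jar above 0.7 m/s and contact force between jar and the fingers below 0.05 N) or (linear speed of tape_roll above 0.7 m/s and contact force between tape_roll and the fingers below 0.05 N) or (linear speed of pin_box above 0.7 m/s and contact force between pin_box and the fingers below 0.05 N) or (linear speed of vial_a above 0.7 m/s and contact force between vial_a and the fingers below 0.05 N) or (linear speed of vial_b above 0.7 m/s and contact force between vial_b and the fingers below 0.05 N)).
It fails at once if the glove box, the white tub or the screwdriver is moved by more than 30 mm (distance of any of glove_box, white_tub, screwdriver from where it was at the start of the episode above 0.03 m).
It also fails if it takes over 109 s, if anything falls off the work surface, if the arm or the gripper's body presses on something with over 40 N, if the wrist force passes 120 N, or if a joint passes its speed limit or range.

### The arm

A 6-joint arm with a two-finger parallel gripper is mounted at the origin on the work surface. World frame = base frame: x ahead of the robot, y to its left, z up, the work surface at z = 0. Lengths are in mm, angles in degrees, forces in N, time in s.
With the tool pointing down it reaches from about 300 to 850 mm from the base axis. Payload 4.2 kg.
Tool frame: the origin (TCP) lies at the very end of the fingers, on their centre line; the grasp point (between the pads) lies 19 mm behind it (env.grip_depth is the distance from the TCP to the grasp point, in mm); y points along the fingers, z is the direction in which the jaws open and shut, and the axes are right-handed (so a half turn about y gives the same grasp; the last joint's range is limited). The gripper opens to 91 mm and grips with 3 to 60 N. Pads are 32 mm wide; open, the fingers measure 118 mm over their backs; the gripper's body (76 mm by 178 mm) begins 60 mm behind the grasp point.
Start: joints at [75.401, 18.312, 89.639, -0, 72.044, -1.146], TCP at [133.774, 559.239, 213.976] pointing down, gripper open.
Joint ranges: [-177.97, 177.97], [-48.28, 115.42], [12.27, 149.76], [-77.06, 257.06], [2.81, 150.46], [-146.56, 146.56]. Speed limits (degrees/s): [147.25, 147.25, 180, 180, 180, 180].

### API

Orientations are given as [roll, pitch, yaw] about the fixed x, y, z axes, in that order (R = Rz(yaw) Ry(pitch) Rx(roll)).
In Python, from workcell import state, imaging, job, env gives the robot as it stands.
- The arm moves only by the shell command python3 -m pendant 'ROWS' [FORCE]. ROWS is JSON, a list of rows, each an object with "delta_pos": the shift along the tool's x, y, z in cm, a list of three; "twist": the turn, a rotation vector about the tool's x, y, z in degrees, a list of three; "grip": the opening in per cent of the stroke, from 0 (shut) to 100 (fully open). In form: [{"delta_pos": [tx, ty, tz], "twist": [wx, wy, wz], "grip": grip}, ...]. A call has exactly 5 rows; each row is the pose to reach, as a shift and turn from the pose commanded when the call began, along the tool's axes at that moment; what a row does not reach only later rows make up. A row lasts 1/10 s, in which the tool goes at most 50 mm and 8.59 degrees, less where a joint would pass 70% of its speed; a pose out of reach is approached as far as the arm can. A call with a gripper value outside its range is refused whole. The fingers move at their own pace and stop on an object; FORCE is the grip in N (left out, the last holds). Time passes only in rows, so rows that repeat a pose let the fingers close, or fill a call up. It gives the time, the measured TCP pose, the force and the opening at its end, in the units of the state.
- state(): the state, without advancing time (a new reading comes with each control period).
- imaging.grab_frame(name): name is "scene" or "top" or "wrist"; returns (picture, depth): 420x560x3 uint8, red, green, blue; 420x560 float32, mm along the optical axis (not along the pixel's ray), 0 where there is no reading.
- imaging.camera_info(name): a dict with "fx", "fy", "cx", "cy" (pixels), "R" (3x3) and "t" (3): a world point X has camera coordinates R X + t. Camera axes: x right, y down, z forward; pixel columns grow to the right and rows downward; lengths in mm; the calibration is good to about 2 mm. A picture is of the moment at which its call begins: read the wrist's pose just before it. camera_info takes no time and is no camera call; for the wrist camera it gives the pose at the moment of the call.
- job.job_done(): hands the job in, once; it reports no verdict.
The state is a dict: "time_s": time; "qpos": joint angles; "qvel": joint speeds; "effort": joint torques, N m; "ee_pos": TCP position; "ee_rot": TCP orientation; "force": force on the tool from outside, world axes, zero at the start; "torque": the same for the moment, N m; "gripper_width": finger opening in mm.
Only numpy, scipy, OpenCV 4.12 (cv2) and the standard library are available. Lean on these libraries where they do the work, as an engineer would, in place of code of your own. Each camera call takes 0.05 s, during which the arm holds its last target.

## Working session

There is one attempt and no reset: what is moved stays moved. The work goes in short steps, Python scripts to look and compute and a shell command to move; the robot and the scene stay as the last step left them, time stands still between calls to the robot, and variables do not carry over. Pictures are saved under pics/ and viewed, and the job is handed in when it is done.

```bash
ls; mkdir -p pics
python3 - <<'E'
from workcell import state, imaging, job, env
import cv2,numpy as np
s=state();print(s)
for n in ("scene","top","wrist"):
    c=imaging.camera_info(n);print(n,c)
    p,d=imaging.grab_frame(n)
    np.savez(f'pics/{n}0.npz',p=p,d=d,**{k:np.array(v) for k,v in c.items()})
    cv2.imwrite(f'pics/{n}0.png',cv2.cvtColor(p,cv2.COLOR_RGB2BGR))
E
```

```text
pics
{'time_s': 0.0, 'qpos': array([ 7.54012734e+01,  1.83506604e+01,  8.97080868e+01, -1.31128892e-03,
        7.20417372e+01, -1.14363987e+00]), 'qvel': array([-0.05467879,  0.07449499, -0.0334683 , -0.08598312,  0.00960383,
       -0.01348019]), 'effort': array([-3.16333528e-03, -4.12467098e+01, -2.31977248e+01,  7.24403188e-02,
        4.55873762e-02, -1.46117172e-04]), 'ee_pos': array([133.6483918 , 558.72809521, 213.11871048]), 'ee_rot': array([-9.01004892e+01,  7.59116702e-04, -1.34546820e+01]), 'force': array([-0.10621368,  0.854781  ,  0.23854602]), 'torque': array([ 0.01573029, -0.02180095, -0.03690811]), 'gripper_width': 90.98124169617309}
scene {'fx': 472.05313001899265, 'fy': 472.05313001899265, 'cx': 275.97792145351264, 'cy': 211.5575657601043, 'R': array([[-0.3247264 ,  0.94580698, -0.00138728],
       [ 0.68485885,  0.23412227, -0.69003994],
       [-0.6523198 , -0.22502428, -0.72376996]]), 't': array([ 183.29430841, -362.74423881, 1360.56992073])}
top {'fx': 448.70370981800625, 'fy': 448.70370981800625, 'cx': 275.3010359554428, 'cy': 211.14162536707997, 'R': array([[ 1.74364841e-02, -9.99847890e-01,  4.07906545e-04],
       [-9.93894027e-01, -1.73771069e-02, -1.08961915e-01],
       [ 1.08952429e-01,  1.49449683e-03, -9.94045841e-01]]), 't': array([-21.83961055, 605.68679486, 922.4527003 ])}
wrist {'fx': 325.3259057897313, 'fy': 325.3259057897313, 'cx': 280.9947914013571, 'cy': 212.37908459245344, 'R': array([[ 0.2313632 ,  0.97286625, -0.00152583],
       [ 0.93251266, -0.22131889,  0.28537359],
       [ 0.27729264, -0.0674478 , -0.95841514]]), 't': array([-575.28138209,  -32.00602087,  392.18840454])}
```

View pics/top0.png

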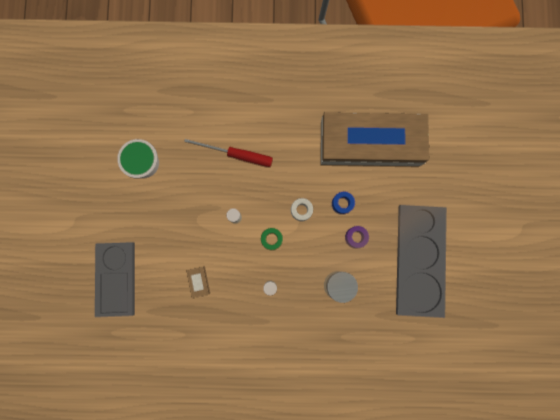

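View pics/scene0.png

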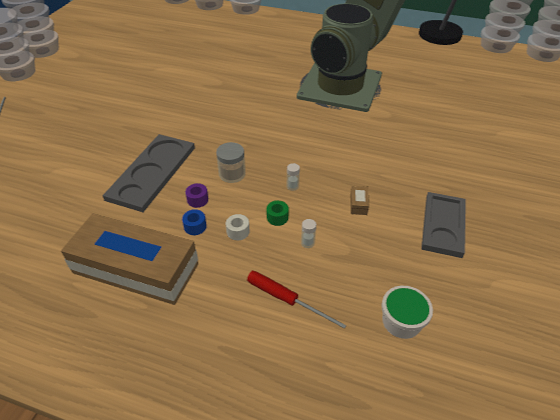

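View pics/wrist0.png

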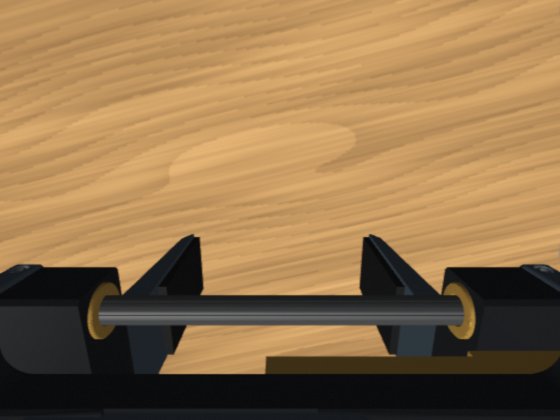

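The candidates are:
- **Tape roll:** white ring at top (302,209), blue (343,203), green (272,239), purple (357,237). I choose the white one.
- **Vials:** white caps at (233,215) and (270,288).
- **Jar:** (342,287).
- **Pin box:** (198,282).
- **Trays:** long at right (422,261), short at left (115,279).

Next, a close crop.

Run:
```python
import cv2
im=cv2.imread('pics/top0.png')
a=cv2.resize(im[180:320,175:375],None,fx=4,fy=4,interpolation=cv2.INTER_CUBIC);cv2.imwrite('pics/c1.png',a)
b=cv2.resize(im[200:325,85:145],None,fx=4.5,fy=4.5,interpolation=cv2.INTER_CUBIC)
c=cv2.resize(im[200:325,390:455],None,fx=4.5,fy=4.5,interpolation=cv2.INTER_CUBIC)
cv2.imwrite('pics/c2.png',cv2.hconcat([b,c]))
```

```text
(no output)
```

View pics/c1.png

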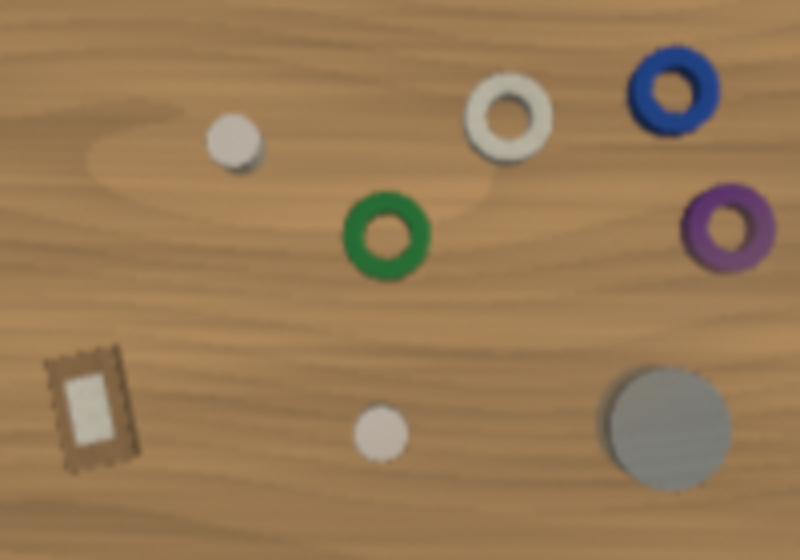

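View pics/c2.png

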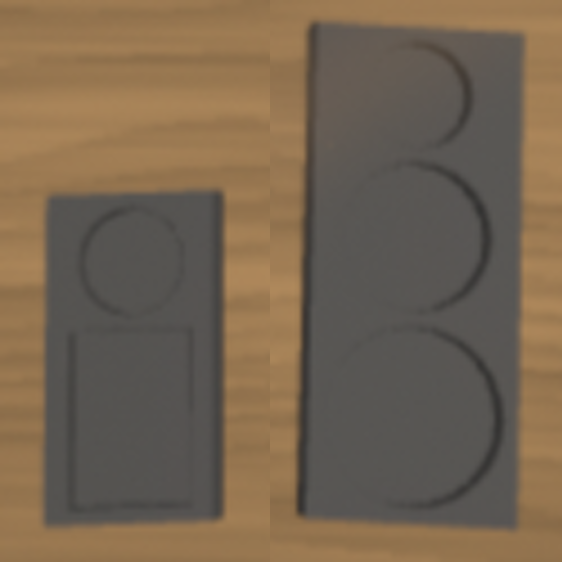

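```bash
cat > h.py <<'E'
import numpy as np,cv2
def load(n):
    z=np.load(f'pics/{n}.npz');return z['p'],z['d'],{k:z[k] for k in('fx','fy','cx','cy','R','t')}
def cloud(d,c):
    v,u=np.mgrid[:d.shape[0],:d.shape[1]]
    X=np.stack([(u-c['cx'])/c['fx']*d,(v-c['cy'])/c['fy']*d,d],-1)
    return (X-c['t'])@c['R']
def px2w(u,v,z,c):
    r=np.array([(u-c['cx'])/c['fx'],(v-c['cy'])/c['fy'],1])@c['R'];o=-c['t']@c['R']
    return o+r*(z-o[2])/r[2]
E
python3 - <<'E'
from h import *
p,d,c=load('top0');W=cloud(d,c)
print('desk z',np.median(W[300:380,180:380,2]))
m=((W[...,2]>8)&(d>0)).astype(np.uint8);m[:60]=0
n,l,s,ce=cv2.connectedComponentsWithStats(m)
for i in range(1,n):
    if s[i,4]<60: continue
    q=W[l==i];top=np.percentile(q[:,2],95);k=q[q[:,2]>top-6]
    r=cv2.minAreaRect(k[:,:2].astype(np.float32));cc=cv2.minEnclosingCircle(k[:,:2].astype(np.float32))
    print(np.round(ce[i]),s[i,4],'ztop %.0f'%top,'mean',np.round(k[:,:2].mean(0),1),'rect',np.round(r[0],1),np.round(r[1],1),round(r[2],1),'circ',np.round(cc[0],1),round(cc[1],1))
# manual
for nm,u,v,z in [('jar',175+669/4,180+428/4,70),('tape',175+508/4,180+118/4,30),('va',175+234/4,180+141/4,58),('vb',175+381/4,180+433/4,58),('pin',175+91/4,180+410/4,28)]:
    print(nm,np.round(px2w(u,v,z,c),1))
A=lambda u,v:(85+u/4.5,200+v/4.5); B=lambda u,v:(390+(u-270)/4.5,200+v/4.5)
for nm,f,pts in [('short',A,[(48,196),(222,191),(217,519),(45,525)]),('long',B,[(312,22),(525,35),(517,528),(301,515)])]:
    w=np.array([px2w(*f(*q),16,c)[:2] for q in pts]);print(nm,np.round(w,1).tolist(),w.mean(0).round(1), 'dirs',[round(float(np.degrees(np.arctan2(*(w[a]-w[b])[::-1]))),1) for a,b in((0,3),(1,2),(0,1),(3,2))])
print('long pocket', [px2w(*B(*q),16,c)[:2].round(1) for q in ((420,97),(413,238),(408,416))])
print('short pocket', [px2w(*A(*q),16,c)[:2].round(1) for q in ((132,262),(132,418))])
p,d,c=load('scene0');W=cloud(d,c)
print('scene desk',np.median(W[240:260,330:380,2]))
E
```

```text
desk z -0.46796510978108213
[374. 139.] 5625 ztop 72 mean [ 762.6 -218.5] rect [ 763.3 -218.6] [100.6 220.4] 0.3 circ [ 763.1 -218.6] 118.8
[241. 155.] 643 ztop 26 mean [726.3  46. ] rect [726.4  48. ] [99.1 22.6] 76.5 circ [724.9  48.3] 49.6
[138. 159.] 1269 ztop 52 mean [711.4 283.7] rect [711.7 284.1] [82.9 82. ] 45.9 circ [711.7 283.7] 42.0
[343. 203.] 329 ztop 32 mean [ 627.9 -157.3] rect [ 627.9 -157.4] [45.4 45.9] 45.9 circ [ 628.2 -157.3] 23.7
[302. 209.] 311 ztop 32 mean [611.6 -67.7] rect [611.3 -67.3] [45.4 45.2] 0.5 circ [611.6 -68. ] 23.9
[422. 256.] 2918 ztop 18 mean [ 517.2 -328. ] rect [ 507.1 -327.7] [101.4 236.1] 88.0 circ [ 507.3 -326.7] 127.0
[234. 216.] 169 ztop 59 mean [593.8  76.3] rect [593.8  76.3] [25.3 25.3] 87.2 circ [593.9  76.4] 13.4
[357. 237.] 339 ztop 32 mean [ 554.7 -187.1] rect [ 555.  -187.5] [46.4 45.5] 47.5 circ [ 554.5 -187.2] 23.8
[271. 239.] 293 ztop 32 mean [547.8  -3.9] rect [548.   -4.2] [44.8 44.8] 0.9 circ [547.3  -3.7] 23.6
[114. 276.] 1452 ztop 18 mean [463.8 332.8] rect [455.9 331.4] [156.3  81.6] 3.3 circ [455.9 331.4] 87.1
[198. 282.] 531 ztop 30 mean [453.3 150.5] rect [453.2 150.7] [59.9 36.4] 13.5 circ [453.2 150.6] 33.8
[341. 287.] 832 ztop 72 mean [ 450.7 -148.5] rect [ 450.9 -148.3] [59.8 60.6] 0.9 circ [ 450.5 -148.5] 30.9
[270. 288.] 155 ztop 60 mean [445.1  -3.2] rect [444.7  -3.3] [26.2 24.4] 1.0 circ [444.9  -3. ] 13.6
jar [ 450.9 -148.5   70. ]
tape [610.8 -68.3  30. ]
va [593.2  75.1  58. ]
vb [445.2  -3.8  58. ]
pin [452.7 149.3  28. ]
short [[531.0, 373.8], [534.8, 290.8], [381.1, 285.2], [376.9, 365.8]] [455.9 328.9] dirs [3.0, 2.1, 92.6, 93.0]
long [[626.2, -280.3], [621.7, -382.9], [388.4, -373.5], [392.6, -272.2]] [ 507.2 -327.2] dirs [-2.0, -2.3, 87.5, 87.6]
long pocket [array([ 590.8, -331.7]), array([ 523.2, -327.1]), array([ 439.4, -323.3])]
short pocket [array([500.3, 331.9]), array([427.1, 327.7])]
scene desk -1.238788983073292
```

The crops confirm the white ring is the tape roll; the others are blue, green and purple. The positions from depth agree with my pixel readings. Next is a helper that only works out the shifts I need.

```bash
cat > to.py <<'E'
import sys,numpy as np
from workcell import state
from scipy.spatial.transform import Rotation as Ro
def to(x,y,z,yaw):
    s=state();R=Ro.from_euler('xyz',s['ee_rot'],degrees=True)
    G=Ro.from_euler('xyz',[-90,0,yaw],degrees=True)
    d=R.inv().apply(np.array([x,y,z])-s['ee_pos'])/10
    w=(R.inv()*G).as_rotvec(degrees=True)
    print('t',round(float(s['time_s']),2),'ee',np.round(s['ee_pos'],1),np.round(s['ee_rot'],1),'w',round(float(s['gripper_width']),1),'F',np.round(s['force'],1),'q',np.round(s['qpos'],0))
    print('delta_cm',np.round(d,2),'twist',np.round(w,1))
to(*map(float,sys.argv[1:5]))
E
python3 to.py 453 150 120 13.5
```

```text
t 0.15 ee [133.7 558.9 213.3] [-90.1   0.  -13.5] w 90.9 F [ 0.1  0.6 -0.2] q [75. 18. 90.  0. 72. -1.]
delta_cm [ 40.57   9.37 -32.32] twist [  0.1 -27.   -0. ]
```

```bash
python3 -m pendant '[{"delta_pos":[4,1,-3],"twist":[0,-5,0],"grip":65},{"delta_pos":[8,2,-6],"twist":[0,-12,0],"grip":65},{"delta_pos":[12,3,-9.5],"twist":[0,-20,0],"grip":65},{"delta_pos":[16,4,-13],"twist":[0,-27,0],"grip":65},{"delta_pos":[20,5,-16],"twist":[0,-27,0],"grip":65}]' 25; python3 to.py 453 150 80 13.5
```

```text
time_s: 0.65
ee_pos: [284.1, 364.4, 165.9]
ee_rot: [-90.0, 0.0, 13.7]
force: [0.2, 0.4, -0.3]
gripper_width: 59.4
t 0.65 ee [284.1 364.4 165.9] [-90.    0.   13.7] w 59.4 F [ 0.2  0.4 -0.3] q [ 51.  10. 108.  -0.  62. -53.]
delta_cm [ 11.32   8.59 -24.83] twist [ 0.   0.2 -0. ]
```

```bash
python3 -m pendant '[{"delta_pos":[2,1,-4.5],"twist":[0,0,0],"grip":65},{"delta_pos":[4,2.5,-9],"twist":[0,0,0],"grip":65},{"delta_pos":[6.5,4.5,-14],"twist":[0,0,0],"grip":65},{"delta_pos":[9,6.5,-19],"twist":[0,0,0],"grip":65},{"delta_pos":[11,8.5,-23.5],"twist":[0,0,0],"grip":65}]'; python3 to.py 453 150 13 13.5
```

```text
time_s: 1.15
ee_pos: [433.3, 179.3, 89.5]
ee_rot: [-90.0, -0.1, 13.5]
force: [0.9, 0.3, -0.2]
gripper_width: 59.4
t 1.15 ee [433.3 179.3  89.5] [-90.   -0.1  13.5] w 59.4 F [ 0.9  0.3 -0.2] q [ 21.  16. 114.   0.  51. -82.]
delta_cm [ 1.22  7.65 -3.31] twist [-0.   0.   0.1]
```

```bash
python3 -m pendant '[{"delta_pos":[0,0,0],"twist":[0,0,0],"grip":65},{"delta_pos":[0,0,0],"twist":[0,0,0],"grip":65},{"delta_pos":[0,0,0],"twist":[0,0,0],"grip":65},{"delta_pos":[0,0,0],"twist":[0,0,0],"grip":65},{"delta_pos":[0,0,0],"twist":[0,0,0],"grip":65}]'; python3 to.py 453 150 13 13.5
python3 - <<'E'
from workcell import imaging
import cv2
p,d=imaging.grab_frame('wrist');cv2.imwrite('pics/w1.png',p[...,::-1])
E
```

```text
time_s: 1.65
ee_pos: [431.6, 182.1, 90.4]
ee_rot: [-90.0, -0.1, 13.7]
force: [-0.3, -0.0, -0.8]
gripper_width: 59.5
t 1.65 ee [431.6 182.1  90.4] [-90.   -0.1  13.7] w 59.5 F [-0.3 -0.  -0.8] q [ 21.  16. 113.   0.  51. -82.]
delta_cm [ 1.31  7.74 -3.62] twist [-0.   0.2  0.1]
```

View pics/w1.png

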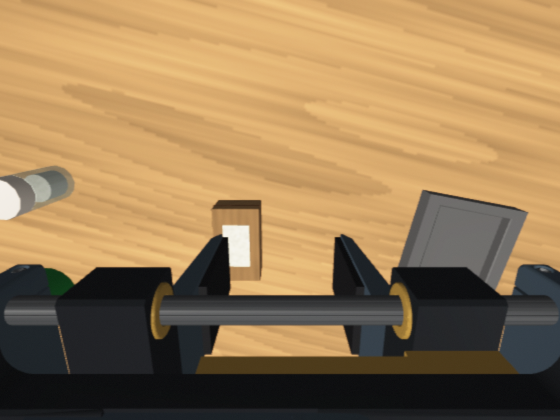

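The wrist view shows the pin box at (237,240), square to the jaws and about 36 mm to the −y side, which agrees with the computed shift.

```bash
python3 -m pendant '[{"delta_pos":[1.3,1.5,-3.6],"twist":[0,0,0],"grip":65},{"delta_pos":[1.3,3,-3.6],"twist":[0,0,0],"grip":65},{"delta_pos":[1.3,5.5,-3.6],"twist":[0,0,0],"grip":65},{"delta_pos":[1.3,7.7,-3.6],"twist":[0,0,0],"grip":65},{"delta_pos":[1.3,7.7,-3.6],"twist":[0,0,0],"grip":65}]'; python3 to.py 453 150 13 13.5
python3 - <<'E'
from workcell import imaging
import cv2
p,d=imaging.grab_frame('wrist');cv2.imwrite('pics/w2.png',p[...,::-1])
E
```

```text
time_s: 2.2
ee_pos: [450.9, 148.8, 11.0]
ee_rot: [-90.0, 0.3, 13.6]
force: [0.5, 0.1, 0.9]
gripper_width: 59.2
t 2.2 ee [450.9 148.8  11. ] [-90.    0.3  13.6] w 59.2 F [0.5 0.1 0.9] q [ 17.  23. 118.   0.  40. -87.]
delta_cm [ 0.23 -0.2   0.07] twist [ 0.   0.1 -0.3]
```

View pics/w2.png

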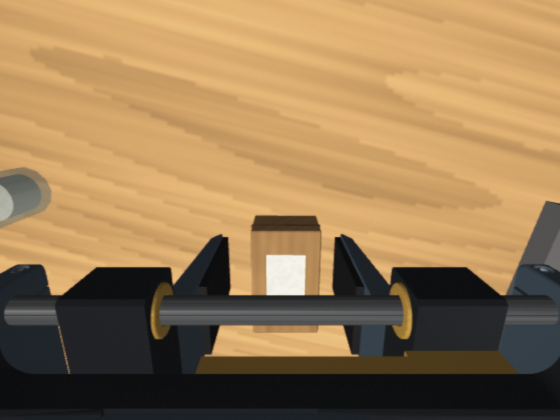

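```bash
python3 -m pendant '[{"delta_pos":[0.2,-0.2,0],"twist":[0,0,0],"grip":65},{"delta_pos":[0.2,-0.2,0],"twist":[0,0,0],"grip":20},{"delta_pos":[0.2,-0.2,0],"twist":[0,0,0],"grip":20},{"delta_pos":[0.2,-0.2,0],"twist":[0,0,0],"grip":20},{"delta_pos":[0.2,-0.2,0],"twist":[0,0,0],"grip":20}]' 20; python3 to.py 427 329.5 70 3
```

```text
time_s: 2.75
ee_pos: [455.4, 149.7, 15.6]
ee_rot: [-90.0, -0.1, 13.5]
force: [-1.2, 0.8, 5.9]
gripper_width: 36.2
t 2.75 ee [455.4 149.7  15.6] [-90.   -0.1  13.5] w 36.2 F [-1.2  0.8  5.9] q [ 17.  23. 117.   0.  40. -87.]
delta_cm [ 1.45 -5.43 18.15] twist [-0.  10.5  0.1]
```

```bash
python3 -m pendant '[{"delta_pos":[0,-2,0],"twist":[0,0,0],"grip":20},{"delta_pos":[0,-5,0],"twist":[0,0,0],"grip":20},{"delta_pos":[0.5,-5.5,4],"twist":[0,3,0],"grip":20},{"delta_pos":[1,-5.5,8],"twist":[0,7,0],"grip":20},{"delta_pos":[1.3,-5.5,12],"twist":[0,10.5,0],"grip":20}]' ; python3 to.py 429 329.6 70 3
```

```text
time_s: 3.25
ee_pos: [439.7, 270.2, 70.4]
ee_rot: [-90.0, -0.1, 2.8]
force: [1.6, -0.2, -0.5]
gripper_width: 35.5
t 3.25 ee [439.7 270.2  70.4] [-90.   -0.1   2.8] w 35.5 F [ 1.6 -0.2 -0.5] q [ 30.  21. 109.  -0.  50. -63.]
delta_cm [-0.78  0.04  5.99] twist [-0.  -0.2  0.1]
```

```bash
python3 -m pendant '[{"delta_pos":[-0.3,0,3],"twist":[0,0,0],"grip":20},{"delta_pos":[-0.8,0,6],"twist":[0,0,0],"grip":20},{"delta_pos":[-0.8,0,6],"twist":[0,0,0],"grip":20},{"delta_pos":[-0.8,0,6],"twist":[0,0,0],"grip":20},{"delta_pos":[-0.8,0,6],"twist":[0,0,0],"grip":20}]' ; python3 to.py 429 329.6 23 3;python3 - <<'E'
from workcell import imaging
import cv2
p,d=imaging.grab_frame('wrist');cv2.imwrite('pics/w3.png',p[...,::-1])
p,d=imaging.grab_frame('top');cv2.imwrite('pics/t3.png',cv2.resize(p[180:330,80:240,::-1],None,fx=4,fy=4))
E
```

```text
time_s: 3.75
ee_pos: [428.2, 327.5, 69.7]
ee_rot: [-90.1, 0.0, 3.0]
force: [0.5, 0.1, -0.8]
gripper_width: 35.8
t 3.75 ee [428.2 327.5  69.7] [-90.1   0.    3. ] w 35.8 F [ 0.5  0.1 -0.8] q [ 36.  23. 106.  -0.  51. -57.]
delta_cm [0.1  4.67 0.21] twist [ 0.1  0.  -0. ]
```

View pics/w3.png

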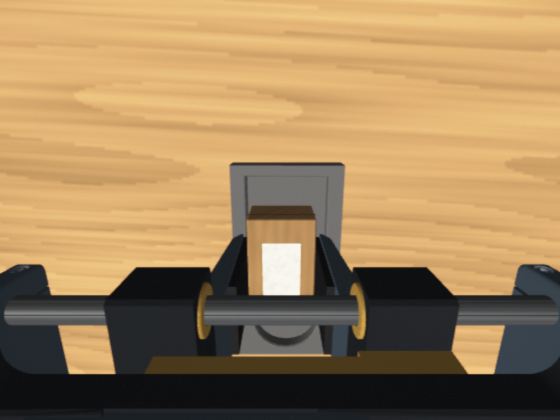

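View pics/t3.png

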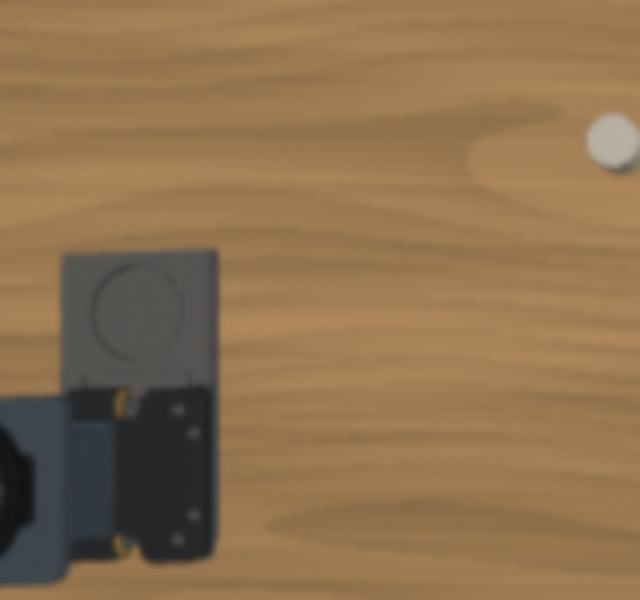

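The box is held level with the pocket below. In the wrist view the pocket (245–327) sits about 5 px to the +y side of the box (248–315), so I shift +3.5 mm and lower.

```bash
python3 -m pendant '[{"delta_pos":[0.1,1.5,0.35],"twist":[0,0,0],"grip":20},{"delta_pos":[0.1,3,0.35],"twist":[0,0,0],"grip":20},{"delta_pos":[0.1,4,0.35],"twist":[0,0,0],"grip":20},{"delta_pos":[0.1,4.5,0.35],"twist":[0,0,0],"grip":20},{"delta_pos":[0.1,4.5,0.35],"twist":[0,0,0],"grip":20}]' ; python3 to.py 429 331 22 3
```

```text
time_s: 4.35
ee_pos: [429.0, 331.5, 24.4]
ee_rot: [-90.0, 0.1, 3.0]
force: [1.0, -0.5, -1.1]
gripper_width: 35.7
t 4.35 ee [429.  331.5  24.4] [-90.    0.1   3. ] w 35.7 F [ 1.  -0.5 -1.1] q [ 36.  26. 108.   0.  46. -57.]
delta_cm [-0.01  0.24 -0.05] twist [ 0.   0.  -0.1]
```

```bash
python3 -m pendant '[{"delta_pos":[0,0.1,0],"twist":[0,0,0],"grip":20},{"delta_pos":[0,0.2,0],"twist":[0,0,0],"grip":20},{"delta_pos":[0,0.25,0],"twist":[0,0,0],"grip":20},{"delta_pos":[0,0.25,0],"twist":[0,0,0],"grip":20},{"delta_pos":[0,0.25,0],"twist":[0,0,0],"grip":20}]' ; python3 to.py 429 331 22 3
```

```text
time_s: 4.85
ee_pos: [429.3, 332.2, 22.6]
ee_rot: [-90.0, -0.0, 3.0]
force: [0.3, -0.1, -1.0]
gripper_width: 36.0
t 4.85 ee [429.3 332.2  22.6] [-90.  -0.   3.] w 36.0 F [ 0.3 -0.1 -1. ] q [ 37.  27. 108.   0.  45. -57.]
delta_cm [-0.04  0.06 -0.12] twist [-0.  0.  0.]
```

```bash
python3 -m pendant '[{"delta_pos":[0,0.1,0],"twist":[0,0,0],"grip":20},{"delta_pos":[0,0.1,0],"twist":[0,0,0],"grip":20},{"delta_pos":[0,0.1,0],"twist":[0,0,0],"grip":58},{"delta_pos":[0,0.1,0],"twist":[0,0,0],"grip":58},{"delta_pos":[0,0,0],"twist":[0,0,0],"grip":58}]' ; python3 to.py 594 76 110 0
```

```text
time_s: 5.35
ee_pos: [429.1, 332.0, 22.3]
ee_rot: [-90.0, 0.0, 3.0]
force: [0.7, 0.4, -0.5]
gripper_width: 52.4
t 5.35 ee [429.1 332.   22.3] [-90.   0.   3.] w 52.4 F [ 0.7  0.4 -0.5] q [ 37.  27. 108.   0.  45. -57.]
delta_cm [ 15.1   -8.77 -26.45] twist [ 0.  3. -0.]
```

```bash
python3 -m pendant '[{"delta_pos":[0,-4,0],"twist":[0,0,0],"grip":58},{"delta_pos":[0,-8,0],"twist":[0,0,0],"grip":58},{"delta_pos":[2,-9,-3.5],"twist":[0,3,0],"grip":58},{"delta_pos":[4,-9,-7],"twist":[0,3,0],"grip":58},{"delta_pos":[6.5,-9,-11],"twist":[0,3,0],"grip":58}]' ; python3 to.py 594 76 110 0
python3 - <<'E'
from workcell import imaging
import cv2
p,d=imaging.grab_frame('top');cv2.imwrite('pics/t4.png',cv2.resize(p[180:330,80:240,::-1],None,fx=4,fy=4))
E
```

```text
time_s: 5.85
ee_pos: [500.4, 225.3, 113.4]
ee_rot: [-89.9, -0.1, 0.2]
force: [0.3, 0.1, -0.4]
gripper_width: 53.1
t 5.85 ee [500.4 225.3 113.4] [-89.9  -0.1   0.2] w 53.1 F [ 0.3  0.1 -0.4] q [ 23.  21. 102.   0.  57. -67.]
delta_cm [  9.31   0.34 -14.95] twist [-0.1  0.2  0.1]
```

View pics/t4.png

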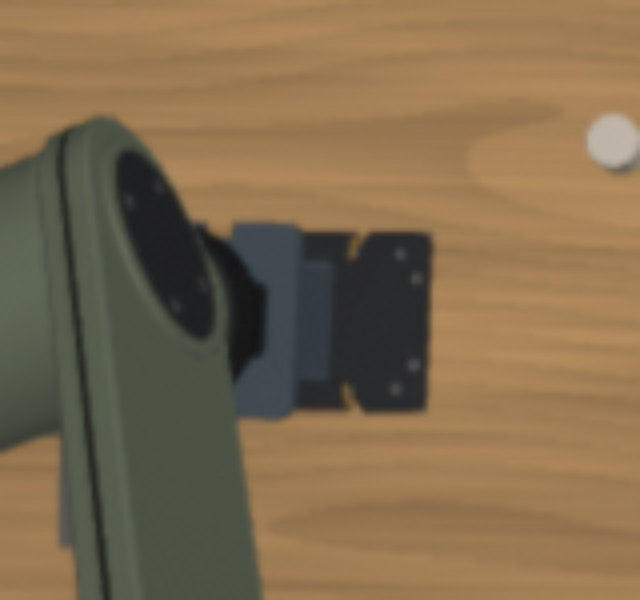

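The arm hides the tray, so I'll check the box later. On to vial A.

```bash
python3 -m pendant '[{"delta_pos":[2.5,0,-4],"twist":[0,0,0],"grip":58},{"delta_pos":[5,0,-8],"twist":[0,0,0],"grip":58},{"delta_pos":[7.5,0,-12],"twist":[0,0,0],"grip":58},{"delta_pos":[9,0,-14.5],"twist":[0,0,0],"grip":58},{"delta_pos":[9,0,-14.5],"twist":[0,0,0],"grip":58}]' ; python3 to.py 594 76 110 0
python3 -m pendant '[{"delta_pos":[0,0,0],"twist":[0,0,0],"grip":58},{"delta_pos":[0,0,0],"twist":[0,0,0],"grip":58},{"delta_pos":[0,0,0],"twist":[0,0,0],"grip":58},{"delta_pos":[0,0,0],"twist":[0,0,0],"grip":58},{"delta_pos":[0,0,0],"twist":[0,0,0],"grip":58}]' ; python3 to.py 594 76 26 0
python3 - <<'E'
from workcell import imaging
import cv2
p,d=imaging.grab_frame('top');cv2.imwrite('pics/t5.png',cv2.resize(p[180:330,80:280,::-1],None,fx=4,fy=4))
p,d=imaging.grab_frame('wrist');cv2.imwrite('pics/w5.png',p[...,::-1])
E
```

```text
time_s: 6.4
ee_pos: [592.0, 77.6, 112.2]
ee_rot: [-90.0, -0.1, -0.2]
force: [0.8, 0.0, 0.0]
gripper_width: 52.5
t 6.4 ee [592.   77.6 112.2] [-90.   -0.1  -0.2] w 52.5 F [0.8 0.  0. ] q [  6.  25.  95.  -0.  60. -83.]
delta_cm [ 0.2   0.22 -0.16] twist [ 0.  -0.2  0.1]
time_s: 6.9
ee_pos: [589.8, 81.5, 112.5]
ee_rot: [-90.0, -0.0, 0.1]
force: [-0.0, 0.6, 0.4]
gripper_width: 52.9
t 6.9 ee [589.8  81.5 112.5] [-90.   -0.    0.1] w 52.9 F [-0.   0.6  0.4] q [  7.  25.  95.   0.  60. -83.]
delta_cm [ 0.42  8.65 -0.56] twist [-0.   0.1  0. ]
```

View pics/t5.png

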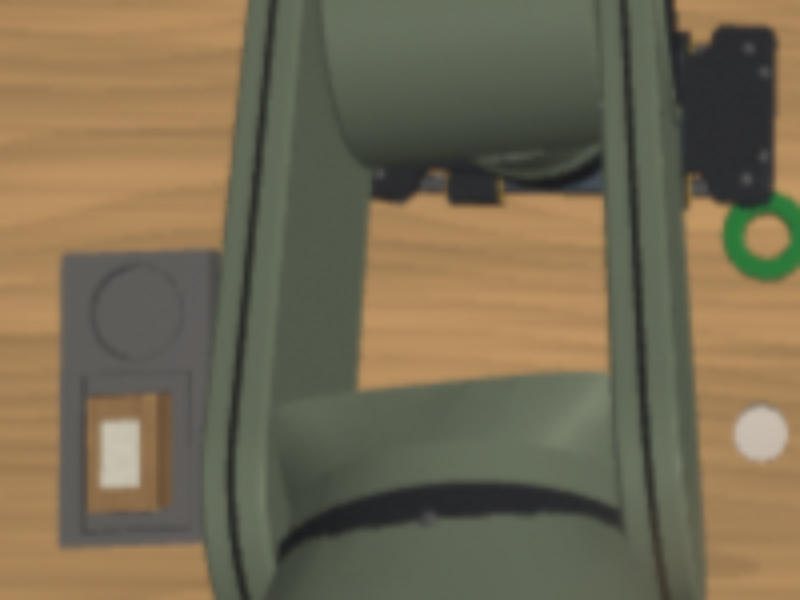

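View pics/w5.png

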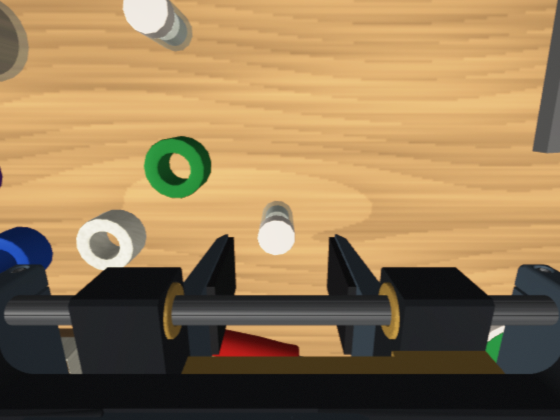

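The pin box sits in its pocket: after parallax its centre is within about 2 mm of the pocket centre. The vial cap at wrist (276,235) lies between the jaws, so I descend.

```bash
python3 -m pendant '[{"delta_pos":[0.4,1,-0.5],"twist":[0,0,0],"grip":58},{"delta_pos":[0.4,3.5,-0.5],"twist":[0,0,0],"grip":58},{"delta_pos":[0.4,6.5,-0.5],"twist":[0,0,0],"grip":58},{"delta_pos":[0.4,8.6,-0.5],"twist":[0,0,0],"grip":58},{"delta_pos":[0.4,8.6,-0.5],"twist":[0,0,0],"grip":58}]' ; python3 -m pendant '[{"delta_pos":[0,0,0],"twist":[0,0,0],"grip":58},{"delta_pos":[0,0,0],"twist":[0,0,0],"grip":58},{"delta_pos":[0,0,0],"twist":[0,0,0],"grip":20},{"delta_pos":[0,0,0],"twist":[0,0,0],"grip":20},{"delta_pos":[0,0,0],"twist":[0,0,0],"grip":20}]' 15 ; python3 to.py 501 333 110 3
python3 - <<'E'
from workcell import imaging
import cv2
p,d=imaging.grab_frame('wrist');cv2.imwrite('pics/w6.png',p[...,::-1])
E
```

```text
time_s: 7.5
ee_pos: [591.5, 75.1, 22.7]
ee_rot: [-90.0, 0.4, 0.0]
force: [-0.5, 0.2, 0.3]
gripper_width: 53.0
time_s: 8.0
ee_pos: [594.4, 75.9, 27.1]
ee_rot: [-90.0, -0.1, 0.1]
force: [-0.1, -0.1, -0.2]
gripper_width: 32.0
t 8.0 ee [594.4  75.9  27.1] [-90.   -0.1   0.1] w 32.0 F [-0.1 -0.1 -0.2] q [  6.  30. 100.   0.  50. -84.]
delta_cm [-9.31 -8.3  25.72] twist [-0.  -2.9  0.1]
```

View pics/w6.png

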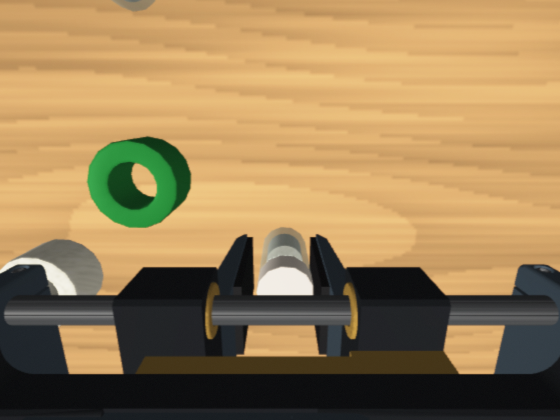

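The vial is centred between closing jaws. I finish the grip and lift.

```bash
python3 -m pendant '[{"delta_pos":[0,0,0],"twist":[0,0,0],"grip":20},{"delta_pos":[0,0,0],"twist":[0,0,0],"grip":20},{"delta_pos":[0,-1.5,0],"twist":[0,0,0],"grip":20},{"delta_pos":[0,-4.5,0],"twist":[0,0,0],"grip":20},{"delta_pos":[0,-7,0],"twist":[0,0,0],"grip":20}]' ; python3 to.py 501 333 90 3
```

```text
time_s: 8.55
ee_pos: [593.9, 75.8, 97.0]
ee_rot: [-90.0, 0.0, 0.1]
force: [0.4, -0.0, 0.5]
gripper_width: 27.8
t 8.55 ee [593.9  75.8  97. ] [-90.    0.    0.1] w 27.8 F [ 0.4 -0.   0.5] q [  6.  26.  96.   0.  58. -84.]
delta_cm [-9.26  0.7  25.73] twist [ 0.  -2.9 -0. ]
```

```bash
python3 -m pendant '[{"delta_pos":[-1,0,3],"twist":[0,0,0],"grip":20},{"delta_pos":[-2.5,0,7],"twist":[0,-1,0],"grip":20},{"delta_pos":[-4,0,11.5],"twist":[0,-2,0],"grip":20},{"delta_pos":[-5.5,0,16],"twist":[0,-3,0],"grip":20},{"delta_pos":[-7.5,0,20.5],"twist":[0,-3,0],"grip":20}]' ; python3 -m pendant '[{"delta_pos":[-1,0,3.5],"twist":[0,0,0],"grip":20},{"delta_pos":[-1.8,0,5],"twist":[0,0,0],"grip":20},{"delta_pos":[-1.8,0,5],"twist":[0,0,0],"grip":20},{"delta_pos":[-1.8,0,5],"twist":[0,0,0],"grip":20},{"delta_pos":[-1.8,0,5],"twist":[0,0,0],"grip":20}]' ; python3 to.py 501 333 33 3
python3 - <<'E'
from workcell import imaging
import cv2
p,d=imaging.grab_frame('wrist');cv2.imwrite('pics/w7.png',p[...,::-1])
E
```

```text
time_s: 9.05
ee_pos: [518.5, 282.3, 96.3]
ee_rot: [-90.0, -0.0, 3.0]
force: [0.6, 0.2, -0.6]
gripper_width: 27.9
time_s: 9.55
ee_pos: [498.9, 328.3, 96.4]
ee_rot: [-90.0, 0.0, 3.0]
force: [-0.5, -0.0, 0.1]
gripper_width: 27.3
t 9.55 ee [498.9 328.3  96.4] [-90.   0.   3.] w 27.3 F [-0.5 -0.   0.1] q [ 32.  26.  96.  -0.  58. -61.]
delta_cm [0.24 6.34 0.47] twist [ 0. -0. -0.]
```

View pics/w7.png

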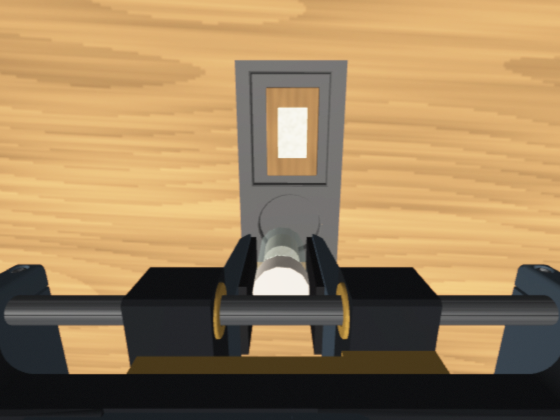

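The pin box is centred in its pocket (box 266–319 inside 252–330). The round pocket's centre column of about 289 against the vial at 281 gives roughly +5.5 mm in y. I shift and lower.

```bash
python3 -m pendant '[{"delta_pos":[0.2,1,0.55],"twist":[0,0,0],"grip":20},{"delta_pos":[0.2,3,0.55],"twist":[0,0,0],"grip":20},{"delta_pos":[0.2,5,0.55],"twist":[0,0,0],"grip":20},{"delta_pos":[0.2,6,0.55],"twist":[0,0,0],"grip":20},{"delta_pos":[0.2,6,0.55],"twist":[0,0,0],"grip":20}]' ; python3 -m pendant '[{"delta_pos":[0,0,0],"twist":[0,0,0],"grip":20},{"delta_pos":[0,0,0],"twist":[0,0,0],"grip":20},{"delta_pos":[0,0,0],"twist":[0,0,0],"grip":20},{"delta_pos":[0,0,0],"twist":[0,0,0],"grip":20},{"delta_pos":[0,0,0],"twist":[0,0,0],"grip":20}]'; python3 to.py 501 333.5 33 3
python3 - <<'E'
from workcell import imaging
import cv2
p,d=imaging.grab_frame('wrist');cv2.imwrite('pics/w8.png',p[...,::-1])
E
```

```text
time_s: 10.1
ee_pos: [499.3, 334.4, 34.5]
ee_rot: [-90.1, 0.2, 3.0]
force: [-0.1, -0.9, -0.0]
gripper_width: 27.7
time_s: 10.6
ee_pos: [500.1, 335.5, 36.9]
ee_rot: [-90.0, -0.0, 3.1]
force: [-0.1, -0.0, -0.2]
gripper_width: 27.6
t 10.6 ee [500.1 335.5  36.9] [-90.   -0.    3.1] w 27.6 F [-0.1 -0.  -0.2] q [ 33.  30.  99.   0.  51. -60.]
delta_cm [ 0.07  0.39 -0.2 ] twist [-0.   0.1  0. ]
```

View pics/w8.png

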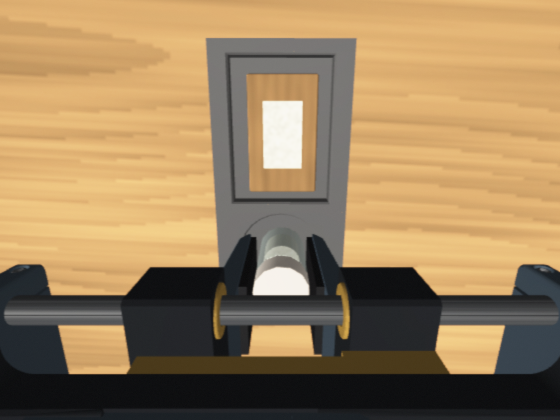

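The vial is centred over the pocket arc (245–318, centre 281). I lower the last 4 mm, then open.

```bash
python3 -m pendant '[{"delta_pos":[0,0.15,0],"twist":[0,0,0],"grip":20},{"delta_pos":[0,0.3,0],"twist":[0,0,0],"grip":20},{"delta_pos":[0,0.38,0],"twist":[0,0,0],"grip":20},{"delta_pos":[0,0.38,0],"twist":[0,0,0],"grip":20},{"delta_pos":[0,0.38,0],"twist":[0,0,0],"grip":20}]'; python3 to.py 501 333.5 33 3
```

```text
time_s: 11.15
ee_pos: [500.0, 335.3, 32.9]
ee_rot: [-90.0, -0.0, 3.1]
force: [-0.6, -0.7, 3.9]
gripper_width: 27.7
t 11.15 ee [500.  335.3  32.9] [-90.   -0.    3.1] w 27.7 F [-0.6 -0.7  3.9] q [ 33.  30.  99.   0.  51. -60.]
delta_cm [ 0.09 -0.01 -0.19] twist [-0.   0.1  0. ]
```

Fz rose to about 4 N, so the vial is on the floor. I release it and rise.

```bash
python3 -m pendant '[{"delta_pos":[0,-0.05,0],"twist":[0,0,0],"grip":50},{"delta_pos":[0,-0.05,0],"twist":[0,0,0],"grip":50},{"delta_pos":[0,-0.05,0],"twist":[0,0,0],"grip":50},{"delta_pos":[0,-2,0],"twist":[0,0,0],"grip":50},{"delta_pos":[0,-6,0],"twist":[0,0,0],"grip":50}]'; python3 to.py 445 -3.3 110 0
```

```text
time_s: 11.65
ee_pos: [497.9, 333.9, 89.9]
ee_rot: [-90.2, 0.4, 3.0]
force: [0.5, -0.5, 0.1]
gripper_width: 45.5
t 11.65 ee [497.9 333.9  89.9] [-90.2   0.4   3. ] w 45.5 F [ 0.5 -0.5  0.1] q [ 33.  26.  96.   0.  58. -60.]
delta_cm [ -7.09  -1.83 -33.4 ] twist [ 0.2  3.  -0.4]
```

```bash
python3 -m pendant '[{"delta_pos":[0,-2,-2],"twist":[0,0,0],"grip":50},{"delta_pos":[-1.5,-2,-6],"twist":[0,1,0],"grip":50},{"delta_pos":[-2.5,-2,-10.5],"twist":[0,2,0],"grip":50},{"delta_pos":[-3.5,-2,-15],"twist":[0,3,0],"grip":50},{"delta_pos":[-4.5,-2,-19.5],"twist":[0,3,0],"grip":50}]';  python3 -m pendant '[{"delta_pos":[-0.8,0,-4.5],"twist":[0,0,0],"grip":50},{"delta_pos":[-1.5,0,-8.5],"twist":[0,0,0],"grip":50},{"delta_pos":[-2.2,0,-12],"twist":[0,0,0],"grip":50},{"delta_pos":[-2.6,0,-13.5],"twist":[0,0,0],"grip":50},{"delta_pos":[-2.6,0,-13.5],"twist":[0,0,0],"grip":50}]'; python3 to.py 445 -3.3 26 0
python3 - <<'E'
from workcell import imaging
import cv2
p,d=imaging.grab_frame('top');cv2.imwrite('pics/t9.png',cv2.resize(p[180:330,80:280,::-1],None,fx=4,fy=4))
E
```

```text
time_s: 12.15
ee_pos: [464.9, 136.7, 112.6]
ee_rot: [-90.0, -0.0, 0.1]
force: [1.0, -0.7, 1.0]
gripper_width: 45.6
time_s: 12.65
ee_pos: [438.9, 1.6, 112.6]
ee_rot: [-90.0, 0.0, -0.1]
force: [1.2, 0.8, -0.6]
gripper_width: 45.3
t 12.65 ee [438.9   1.6 112.6] [-90.    0.   -0.1] w 45.3 F [ 1.2  0.8 -0.6] q [ -1.  12. 115.  -0.  53. -91.]
delta_cm [ 0.62  8.66 -0.48] twist [ 0.  -0.1 -0. ]
```

View pics/t9.png

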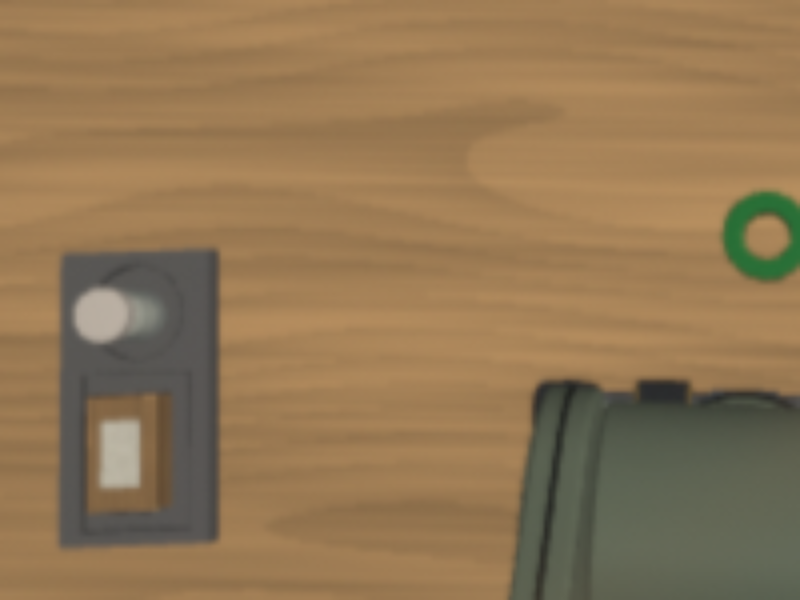

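The short kit looks right: the vial is in its round pocket, and its cap offset at (101,315) matches parallax. I settle over vial B.

```bash
python3 -m pendant '[{"delta_pos":[0.6,0,-0.4],"twist":[0,0,0],"grip":60},{"delta_pos":[0.6,0,-0.4],"twist":[0,0,0],"grip":60},{"delta_pos":[0.6,0,-0.4],"twist":[0,0,0],"grip":60},{"delta_pos":[0.6,0,-0.4],"twist":[0,0,0],"grip":60},{"delta_pos":[0.6,0,-0.4],"twist":[0,0,0],"grip":60}]'; python3 to.py 445 -3.3 26 0
```

```text
time_s: 13.2
ee_pos: [445.5, -0.4, 112.5]
ee_rot: [-90.0, 0.0, 0.1]
force: [-0.7, -0.5, 0.5]
gripper_width: 54.9
t 13.2 ee [ 4.455e+02 -4.000e-01  1.125e+02] [-90.    0.    0.1] w 54.9 F [-0.7 -0.5  0.5] q [ -2.  12. 114.   0.  53. -92.]
delta_cm [-0.05  8.65 -0.29] twist [-0.   0.1 -0. ]
```

```bash
python3 -m pendant '[{"delta_pos":[0,1,-0.3],"twist":[0,0,0],"grip":60},{"delta_pos":[0,3.5,-0.3],"twist":[0,0,0],"grip":60},{"delta_pos":[0,6.5,-0.3],"twist":[0,0,0],"grip":60},{"delta_pos":[0,8.5,-0.3],"twist":[0,0,0],"grip":60},{"delta_pos":[0,8.5,-0.3],"twist":[0,0,0],"grip":60}]'
python3 - <<'E'
from workcell import imaging
import cv2
p,d=imaging.grab_frame('wrist');cv2.imwrite('pics/w10.png',p[...,::-1])
E
```

```text
time_s: 13.7
ee_pos: [442.9, -3.8, 25.0]
ee_rot: [-90.0, 0.4, 0.0]
force: [-0.7, -0.0, 0.6]
gripper_width: 54.8
```

View pics/w10.png

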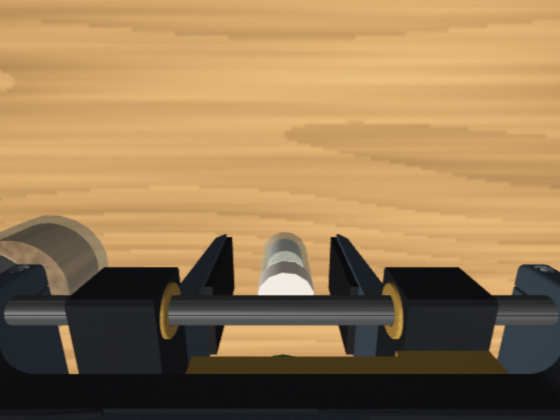

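The vial stands midway between the jaws, at column 287. I close on it.

```bash
python3 -m pendant '[{"delta_pos":[0,0,0],"twist":[0,0,0],"grip":20},{"delta_pos":[0,0,0],"twist":[0,0,0],"grip":20},{"delta_pos":[0,0,0],"twist":[0,0,0],"grip":20},{"delta_pos":[0,0,0],"twist":[0,0,0],"grip":20},{"delta_pos":[0,0,0],"twist":[0,0,0],"grip":20}]'; python3 to.py 592 -331 110 -2; python3 -m pendant '[{"delta_pos":[0,0,0],"twist":[0,0,0],"grip":20},{"delta_pos":[0,0,0],"twist":[0,0,0],"grip":20},{"delta_pos":[0,-2,0],"twist":[0,0,0],"grip":20},{"delta_pos":[0,-5,0],"twist":[0,0,0],"grip":20},{"delta_pos":[0,-8.5,0],"twist":[0,0,0],"grip":20}]'; python3 to.py 592 -331 110 -2
```

```text
time_s: 14.25
ee_pos: [446.1, -3.8, 28.3]
ee_rot: [-90.0, -0.1, 0.0]
force: [0.1, -0.0, 4.2]
gripper_width: 28.0
t 14.25 ee [446.1  -3.8  28.3] [-90.   -0.1   0. ] w 28.0 F [ 0.1 -0.   4.2] q [ -2.  19. 121.   0.  40. -92.]
delta_cm [ 14.57  -8.15 -32.73] twist [-0.   2.   0.1]
time_s: 14.75
ee_pos: [444.3, -3.9, 112.6]
ee_rot: [-90.0, 0.2, 0.1]
force: [0.5, -0.2, -0.2]
gripper_width: 27.7
t 14.75 ee [444.3  -3.9 112.6] [-90.    0.2   0.1] w 27.7 F [ 0.5 -0.2 -0.2] q [ -2.  12. 114.  -0.  53. -92.]
delta_cm [ 14.75   0.2  -32.73] twist [-0.   2.1 -0.2]
```

```bash
python3 -m pendant '[{"delta_pos":[2,0,-3],"twist":[0,0,0],"grip":20},{"delta_pos":[4,0,-6.5],"twist":[0,0,0],"grip":20},{"delta_pos":[6.5,0,-10.5],"twist":[0,1,0],"grip":20},{"delta_pos":[8.5,0,-15],"twist":[0,2,0],"grip":20},{"delta_pos":[10,0,-19.5],"twist":[0,2,0],"grip":20}]'; python3 to.py 592 -331 110 -2;  python3 -m pendant '[{"delta_pos":[1,0,-4],"twist":[0,0,0],"grip":20},{"delta_pos":[2,0,-8],"twist":[0,0,0],"grip":20},{"delta_pos":[3.5,0,-11.5],"twist":[0,0,0],"grip":20},{"delta_pos":[4.5,0,-12.5],"twist":[0,0,0],"grip":20},{"delta_pos":[4.5,0,-12.5],"twist":[0,0,0],"grip":20}]'; python3 to.py 592 -331 110 -2; python3 -m pendant '[{"delta_pos":[0,0,0],"twist":[0,0,0],"grip":20},{"delta_pos":[0,0,0],"twist":[0,0,0],"grip":20},{"delta_pos":[0,0,0],"twist":[0,0,0],"grip":20},{"delta_pos":[0,0,0],"twist":[0,0,0],"grip":20},{"delta_pos":[0,0,0],"twist":[0,0,0],"grip":20}]'; python3 to.py 592 -331 38 -2
python3 - <<'E'
from workcell import imaging
import cv2
p,d=imaging.grab_frame('wrist');cv2.imwrite('pics/w11.png',p[...,::-1])
E
```

```text
time_s: 15.25
ee_pos: [546.5, -200.4, 112.2]
ee_rot: [-90.0, 0.0, -1.9]
force: [0.9, -0.2, -1.3]
gripper_width: 27.7
t 15.25 ee [ 546.5 -200.4  112.2] [-90.    0.   -1.9] w 27.7 F [ 0.9 -0.2 -1.3] q [ -21.   24.   97.    0.   59. -109.]
delta_cm [  4.99   0.22 -12.9 ] twist [-0.   0.1 -0. ]
time_s: 15.75
ee_pos: [586.7, -327.0, 111.4]
ee_rot: [-90.0, 0.0, -2.1]
force: [-0.4, -0.1, -1.0]
gripper_width: 28.0
t 15.75 ee [ 586.7 -327.   111.4] [-90.    0.   -2.1] w 28.0 F [-0.4 -0.1 -1. ] q [ -30.   31.   84.   -0.   65. -118.]
delta_cm [ 0.54  0.14 -0.38] twist [-0.  -0.1 -0. ]
time_s: 16.25
ee_pos: [586.4, -324.7, 112.9]
ee_rot: [-90.0, -0.0, -1.9]
force: [0.9, -0.9, -0.2]
gripper_width: 27.9
t 16.25 ee [ 586.4 -324.7  112.9] [-90.   -0.   -1.9] w 27.9 F [ 0.9 -0.9 -0.2] q [ -30.   31.   84.    0.   65. -118.]
delta_cm [ 0.58  7.49 -0.61] twist [0.  0.1 0. ]
```

View pics/w11.png

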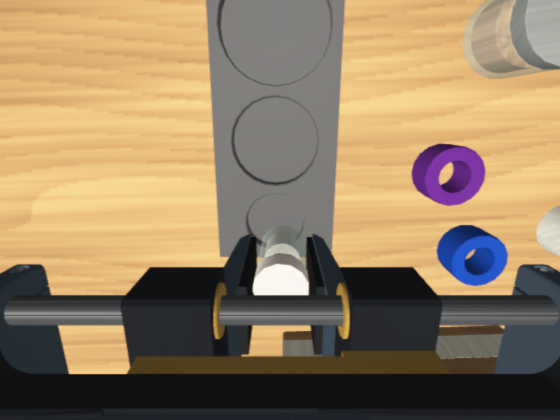

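The smallest pocket (247–304, centre 275) sits about 5 px to −y of the vial, consistent with the computed −6 mm. I lower the vial.

```bash
python3 -m pendant '[{"delta_pos":[0.6,1,-0.55],"twist":[0,0,0],"grip":20},{"delta_pos":[0.6,3,-0.55],"twist":[0,0,0],"grip":20},{"delta_pos":[0.6,5.5,-0.55],"twist":[0,0,0],"grip":20},{"delta_pos":[0.6,7,-0.55],"twist":[0,0,0],"grip":20},{"delta_pos":[0.6,7.1,-0.55],"twist":[0,0,0],"grip":20}]';  python3 -m pendant '[{"delta_pos":[0,0,0],"twist":[0,0,0],"grip":20},{"delta_pos":[0,0,0],"twist":[0,0,0],"grip":20},{"delta_pos":[0,0,0],"twist":[0,0,0],"grip":20},{"delta_pos":[0,0,0],"twist":[0,0,0],"grip":20},{"delta_pos":[0,0,0],"twist":[0,0,0],"grip":20}]';python3 to.py 592 -331 34 -2
python3 - <<'E'
from workcell import imaging
import cv2
p,d=imaging.grab_frame('wrist');cv2.imwrite('pics/w12.png',p[...,::-1])
E
```

```text
time_s: 16.8
ee_pos: [590.8, -330.2, 38.4]
ee_rot: [-89.8, 0.3, -2.0]
force: [-0.3, -0.2, 0.0]
gripper_width: 27.6
time_s: 17.3
ee_pos: [592.5, -331.0, 42.2]
ee_rot: [-90.0, -0.1, -1.9]
force: [-0.6, -0.8, -1.0]
gripper_width: 28.0
t 17.3 ee [ 592.5 -331.    42.2] [-90.   -0.1  -1.9] w 28.0 F [-0.6 -0.8 -1. ] q [ -30.   35.   88.    0.   57. -118.]
delta_cm [-0.05  0.82  0.  ] twist [0.  0.1 0.1]
```

View pics/w12.png

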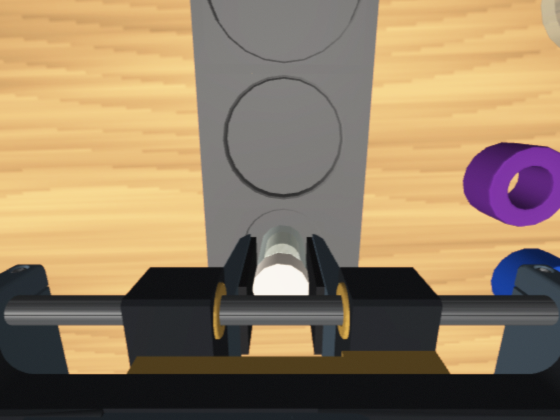

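```bash
python3 -m pendant '[{"delta_pos":[0,0.3,0],"twist":[0,0,0],"grip":20},{"delta_pos":[0,0.55,0],"twist":[0,0,0],"grip":20},{"delta_pos":[0,0.75,0],"twist":[0,0,0],"grip":20},{"delta_pos":[0,0.8,0],"twist":[0,0,0],"grip":20},{"delta_pos":[0,0.8,0],"twist":[0,0,0],"grip":20}]';  python3 to.py 592 -331 34 -2
```

```text
time_s: 17.85
ee_pos: [592.2, -330.4, 34.0]
ee_rot: [-90.0, 0.0, -2.0]
force: [-1.6, 2.9, 4.2]
gripper_width: 27.8
t 17.85 ee [ 592.2 -330.4   34. ] [-90.   0.  -2.] w 27.8 F [-1.6  2.9  4.2] q [ -30.   36.   88.    0.   56. -118.]
delta_cm [-0.02  0.   -0.06] twist [-0.  0. -0.]
```

```bash
python3 -m pendant '[{"delta_pos":[0,-0.05,0],"twist":[0,0,0],"grip":50},{"delta_pos":[0,-0.05,0],"twist":[0,0,0],"grip":50},{"delta_pos":[0,-0.05,0],"twist":[0,0,0],"grip":50},{"delta_pos":[0,-2,0],"twist":[0,0,0],"grip":50},{"delta_pos":[0,-6,0],"twist":[0,0,0],"grip":50}]'; python3 -m pendant '[{"delta_pos":[0,-1.5,0],"twist":[0,0,0],"grip":70},{"delta_pos":[0,-1.5,4],"twist":[0,0,0],"grip":70},{"delta_pos":[0,-1,8],"twist":[0,-1,0],"grip":70},{"delta_pos":[0.5,-1,12],"twist":[0,-2,0],"grip":70},{"delta_pos":[0.7,-1,16.5],"twist":[0,-2,0],"grip":70}]'; python3 to.py 611.5 -68 70 0
```

```text
time_s: 18.35
ee_pos: [590.0, -329.7, 90.2]
ee_rot: [-89.8, 0.4, -2.0]
force: [1.4, 0.1, 0.0]
gripper_width: 45.3
time_s: 18.85
ee_pos: [605.0, -165.4, 103.3]
ee_rot: [-90.0, -0.0, -0.0]
force: [-0.7, -0.6, -0.4]
gripper_width: 63.6
t 18.85 ee [ 605.  -165.4  103.3] [-90.  -0.  -0.] w 63.6 F [-0.7 -0.6 -0.4] q [ -16.   28.   91.   -0.   61. -106.]
delta_cm [0.65 3.33 9.74] twist [ 0. -0.  0.]
```

```bash
python3 -m pendant '[{"delta_pos":[0.2,0,4],"twist":[0,0,0],"grip":70},{"delta_pos":[0.5,0,8],"twist":[0,0,0],"grip":70},{"delta_pos":[0.7,1.5,9.5],"twist":[0,0,0],"grip":70},{"delta_pos":[0.7,3,9.5],"twist":[0,0,0],"grip":70},{"delta_pos":[0.7,3,9.5],"twist":[0,0,0],"grip":70}]';  python3 -m pendant '[{"delta_pos":[0,0,0],"twist":[0,0,0],"grip":70},{"delta_pos":[0,0,0],"twist":[0,0,0],"grip":70},{"delta_pos":[0,0,0],"twist":[0,0,0],"grip":70},{"delta_pos":[0,0,0],"twist":[0,0,0],"grip":70},{"delta_pos":[0,0,0],"twist":[0,0,0],"grip":70}]'; python3 to.py 611.5 -68 13 0
python3 - <<'E'
from workcell import imaging
import cv2
p,d=imaging.grab_frame('wrist');cv2.imwrite('pics/w13.png',p[...,::-1])
p,d=imaging.grab_frame('top');cv2.imwrite('pics/t13.png',cv2.resize(p[190:330,300:460,::-1],None,fx=4,fy=4))
E
```

```text
time_s: 19.35
ee_pos: [610.3, -70.3, 71.5]
ee_rot: [-90.0, 0.3, 0.1]
force: [-0.7, -0.1, -0.6]
gripper_width: 63.9
time_s: 19.85
ee_pos: [611.9, -71.5, 74.0]
ee_rot: [-90.0, -0.0, 0.0]
force: [0.3, -0.6, -0.5]
gripper_width: 63.8
t 19.85 ee [611.9 -71.5  74. ] [-90.  -0.   0.] w 63.8 F [ 0.3 -0.6 -0.5] q [ -8.  28.  95.   0.  56. -98.]
delta_cm [-0.05  6.1   0.35] twist [-0.  0.  0.]
```

View pics/w13.png

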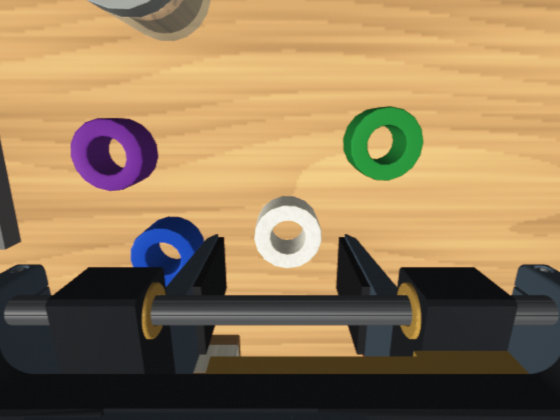

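View pics/t13.png

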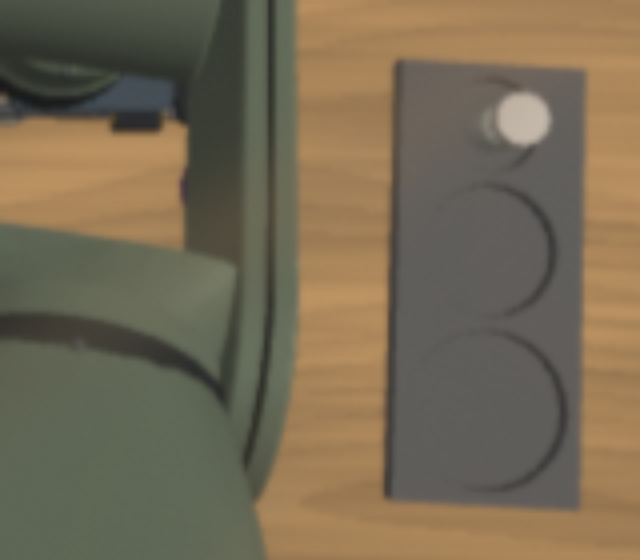

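The vial stands in the smallest pocket. The white ring at wrist (288,232) lies between the jaws, and blue (170,250) is about 20 mm clear of the left finger. I descend.

```bash
python3 -m pendant '[{"delta_pos":[0,1,0.35],"twist":[0,0,0],"grip":70},{"delta_pos":[0,3,0.35],"twist":[0,0,0],"grip":70},{"delta_pos":[0,5,0.35],"twist":[0,0,0],"grip":70},{"delta_pos":[0,6,0.35],"twist":[0,0,0],"grip":70},{"delta_pos":[0,6,0.35],"twist":[0,0,0],"grip":70}]';  python3 -m pendant '[{"delta_pos":[0,0,0],"twist":[0,0,0],"grip":70},{"delta_pos":[0,0,0],"twist":[0,0,0],"grip":70},{"delta_pos":[0,0,0],"twist":[0,0,0],"grip":40},{"delta_pos":[0,0,0],"twist":[0,0,0],"grip":40},{"delta_pos":[0,0,0],"twist":[0,0,0],"grip":40}]' 15; python3 to.py 611.5 -68 13 0
```

```text
time_s: 20.45
ee_pos: [610.4, -67.4, 11.6]
ee_rot: [-90.0, 0.2, 0.1]
force: [0.1, -0.5, -0.3]
gripper_width: 64.1
time_s: 20.95
ee_pos: [612.1, -67.7, 14.3]
ee_rot: [-90.0, -0.1, 0.0]
force: [-0.1, -0.5, 2.3]
gripper_width: 48.1
t 20.95 ee [612.1 -67.7  14.3] [-90.   -0.1   0. ] w 48.1 F [-0.1 -0.5  2.3] q [ -7.  32.  98.   0.  49. -97.]
delta_cm [-0.06  0.13 -0.03] twist [-0.   0.   0.1]
```

```bash
python3 -m pendant '[{"delta_pos":[0,0,0],"twist":[0,0,0],"grip":40},{"delta_pos":[0,-2,0],"twist":[0,0,0],"grip":40},{"delta_pos":[0,-5,0],"twist":[0,0,0],"grip":40},{"delta_pos":[-1,-8,-2],"twist":[0,0,0],"grip":40},{"delta_pos":[-2,-9,-5.5],"twist":[0,0,0],"grip":40}]';  python3 to.py 524.2 -328.5 90 -2
```

```text
time_s: 21.45
ee_pos: [593.5, -122.0, 106.7]
ee_rot: [-90.0, -0.3, 0.2]
force: [0.6, -0.4, -1.0]
gripper_width: 48.3
t 21.45 ee [ 593.5 -122.   106.7] [-90.   -0.3   0.2] w 48.3 F [ 0.6 -0.4 -1. ] q [ -13.   26.   95.    0.   60. -103.]
delta_cm [ -7.02   1.64 -20.62] twist [0.  2.2 0.3]
```

```bash
python3 -m pendant '[{"delta_pos":[-1.5,0,-4],"twist":[0,0,0],"grip":40},{"delta_pos":[-3,0,-8.5],"twist":[0,0,0],"grip":40},{"delta_pos":[-4.5,0,-13],"twist":[0,1,0],"grip":40},{"delta_pos":[-6,0,-17],"twist":[0,2,0],"grip":40},{"delta_pos":[-6.5,0.5,-19.5],"twist":[0,2,0],"grip":40}]';  python3 to.py 524.2 -328.5 90 -2
```

```text
time_s: 21.95
ee_pos: [525.5, -320.8, 99.0]
ee_rot: [-90.1, -0.0, -2.1]
force: [0.9, 0.4, -0.4]
gripper_width: 48.2
t 21.95 ee [ 525.5 -320.8   99. ] [-90.1  -0.   -2.1] w 48.2 F [ 0.9  0.4 -0.4] q [ -32.   27.   93.   -0.   60. -120.]
delta_cm [-0.1   0.9  -0.77] twist [ 0.1 -0.1  0. ]
```

```bash
python3 -m pendant '[{"delta_pos":[0,1,-0.4],"twist":[0,0,0],"grip":40},{"delta_pos":[0,2,-0.4],"twist":[0,0,0],"grip":40},{"delta_pos":[0,2,-0.4],"twist":[0,0,0],"grip":40},{"delta_pos":[0,2,-0.4],"twist":[0,0,0],"grip":40},{"delta_pos":[0,2,-0.4],"twist":[0,0,0],"grip":40}]';  python3 to.py 524.2 -328.5 24 -2
python3 - <<'E'
from workcell import imaging
import cv2
p,d=imaging.grab_frame('wrist');cv2.imwrite('pics/w14.png',p[...,::-1])
E
```

```text
time_s: 22.45
ee_pos: [527.5, -320.8, 78.9]
ee_rot: [-90.0, -0.0, -1.9]
force: [0.6, -1.0, -0.3]
gripper_width: 48.0
t 22.45 ee [ 527.5 -320.8   78.9] [-90.   -0.   -1.9] w 48.0 F [ 0.6 -1.  -0.3] q [ -32.   28.   95.    0.   57. -121.]
delta_cm [-0.31  5.49 -0.78] twist [-0.   0.1  0. ]
```

View pics/w14.png

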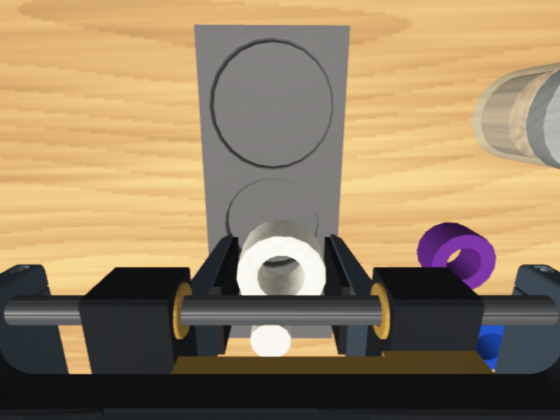

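The tape is level, with the middle pocket's centre at column 272, so −7.5 mm as computed. I lower it.

```bash
python3 -m pendant '[{"delta_pos":[-0.3,1,-0.75],"twist":[0,0,0],"grip":40},{"delta_pos":[-0.3,2.5,-0.75],"twist":[0,0,0],"grip":40},{"delta_pos":[-0.3,4,-0.75],"twist":[0,0,0],"grip":40},{"delta_pos":[-0.3,5,-0.75],"twist":[0,0,0],"grip":40},{"delta_pos":[-0.3,5,-0.75],"twist":[0,0,0],"grip":40}]';  python3 -m pendant '[{"delta_pos":[0,0,0],"twist":[0,0,0],"grip":40},{"delta_pos":[0,0,0],"twist":[0,0,0],"grip":40},{"delta_pos":[0,0,0],"twist":[0,0,0],"grip":40},{"delta_pos":[0,0,0],"twist":[0,0,0],"grip":40},{"delta_pos":[0,0,0],"twist":[0,0,0],"grip":40}]';python3 to.py 524.2 -328.5 20.2 -2
python3 - <<'E'
from workcell import imaging
import cv2
p,d=imaging.grab_frame('wrist');cv2.imwrite('pics/w15.png',p[...,::-1])
E
```

```text
time_s: 23.0
ee_pos: [522.5, -328.7, 26.8]
ee_rot: [-89.9, 0.2, -2.0]
force: [0.2, -0.1, -0.3]
gripper_width: 48.4
time_s: 23.5
ee_pos: [523.7, -329.3, 28.9]
ee_rot: [-90.0, -0.0, -1.9]
force: [-0.1, 0.1, 0.4]
gripper_width: 47.7
t 23.5 ee [ 523.7 -329.3   28.9] [-90.   -0.   -1.9] w 47.7 F [-0.1  0.1  0.4] q [ -33.   31.   97.    0.   51. -121.]
delta_cm [0.04 0.87 0.08] twist [0.  0.1 0. ]
```

View pics/w15.png

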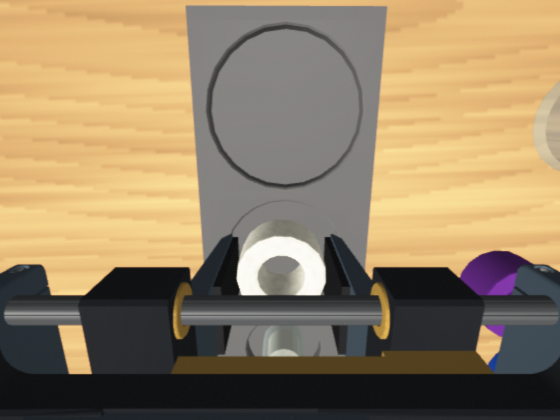

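Well centred. I lower the last 8.5 mm.

```bash
python3 -m pendant '[{"delta_pos":[0,0.3,0],"twist":[0,0,0],"grip":40},{"delta_pos":[0,0.6,0],"twist":[0,0,0],"grip":40},{"delta_pos":[0,0.8,0],"twist":[0,0,0],"grip":40},{"delta_pos":[0,0.85,0],"twist":[0,0,0],"grip":40},{"delta_pos":[0,0.85,0],"twist":[0,0,0],"grip":40}]'; python3 to.py 524.2 -328.5 20.2 -2
```

```text
time_s: 24.05
ee_pos: [523.4, -329.0, 20.2]
ee_rot: [-90.0, 0.0, -2.0]
force: [-2.0, 0.2, 3.6]
gripper_width: 48.4
t 24.05 ee [ 523.4 -329.    20.2] [-90.   0.  -2.] w 48.4 F [-2.   0.2  3.6] q [ -33.   32.   98.    0.   50. -121.]
delta_cm [0.08 0.   0.06] twist [-0.  0. -0.]
```

```bash
python3 -m pendant '[{"delta_pos":[0,-0.05,0],"twist":[0,0,0],"grip":66},{"delta_pos":[0,-0.05,0],"twist":[0,0,0],"grip":66},{"delta_pos":[0,-0.05,0],"twist":[0,0,0],"grip":66},{"delta_pos":[0,-3,0],"twist":[0,0,0],"grip":66},{"delta_pos":[0,-7,0],"twist":[0,0,0],"grip":66}]'; python3 -m pendant '[{"delta_pos":[0,-2,0],"twist":[0,0,0],"grip":90},{"delta_pos":[-1,-3,3],"twist":[0,0,0],"grip":90},{"delta_pos":[-2.5,-3,6.5],"twist":[0,-1,0],"grip":90},{"delta_pos":[-4,-3,10],"twist":[0,-2,0],"grip":90},{"delta_pos":[-5,-3,13.5],"twist":[0,-2,0],"grip":90}]';python3 to.py 450.7 -148.5 110 0
```

```text
time_s: 24.55
ee_pos: [522.1, -328.2, 88.4]
ee_rot: [-89.8, 0.3, -2.0]
force: [1.5, 0.2, 0.3]
gripper_width: 60.1
time_s: 25.05
ee_pos: [477.2, -191.3, 120.0]
ee_rot: [-90.0, 0.0, 0.0]
force: [-0.1, -0.3, -0.6]
gripper_width: 82.0
t 25.05 ee [ 477.2 -191.3  120. ] [-90.   0.   0.] w 82.0 F [-0.1 -0.3 -0.6] q [ -23.   18.  106.    0.   57. -113.]
delta_cm [-2.64  1.01  4.28] twist [-0.  0. -0.]
```

```bash
python3 -m pendant '[{"delta_pos":[-1,0,2],"twist":[0,0,0],"grip":95},{"delta_pos":[-2,0,3.3],"twist":[0,0,0],"grip":95},{"delta_pos":[-2,0,3.3],"twist":[0,0,0],"grip":95},{"delta_pos":[-2,0,3.3],"twist":[0,0,0],"grip":95},{"delta_pos":[-2,0,3.3],"twist":[0,0,0],"grip":95}]';python3 to.py 450.7 -148.5 32 0
python3 - <<'E'
from workcell import imaging
import cv2
p,d=imaging.grab_frame('wrist');cv2.imwrite('pics/w16.png',p[...,::-1])
p,d=imaging.grab_frame('top');cv2.imwrite('pics/t16.png',cv2.resize(p[190:330,300:460,::-1],None,fx=4,fy=4))
E
```

```text
time_s: 25.55
ee_pos: [459.1, -160.7, 120.2]
ee_rot: [-90.0, -0.1, -0.0]
force: [0.2, -0.3, -0.4]
gripper_width: 86.6
t 25.55 ee [ 459.1 -160.7  120.2] [-90.   -0.1  -0. ] w 86.6 F [ 0.2 -0.3 -0.4] q [ -21.   15.  109.   -0.   56. -111.]
delta_cm [-0.85  8.82  1.22] twist [ 0.  -0.   0.1]
```

View pics/w16.png

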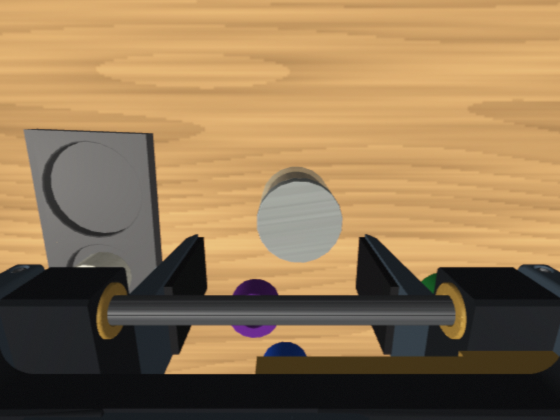

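View pics/t16.png

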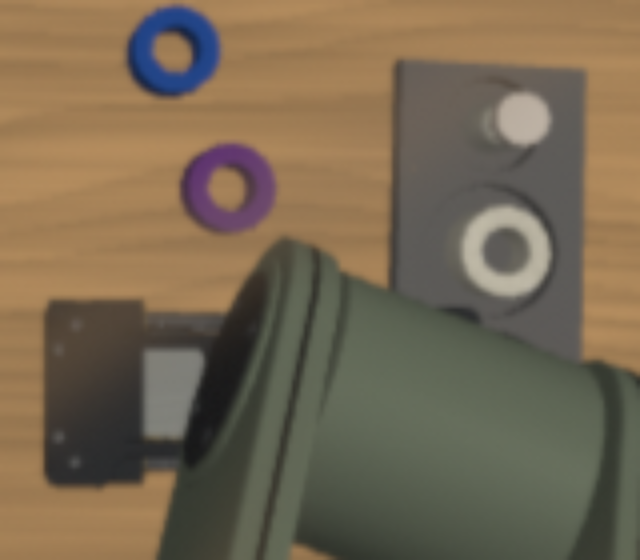

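The tape is in its pocket. The jar lid at wrist (300,220) is about 12 mm to +y, as computed. I align, then descend.

```bash
python3 -m pendant '[{"delta_pos":[-0.8,0,1.2],"twist":[0,0,0],"grip":95},{"delta_pos":[-0.8,2,1.2],"twist":[0,0,0],"grip":95},{"delta_pos":[-0.8,3,1.2],"twist":[0,0,0],"grip":95},{"delta_pos":[-0.8,3,1.2],"twist":[0,0,0],"grip":95},{"delta_pos":[-0.8,3,1.2],"twist":[0,0,0],"grip":95}]';python3 to.py 450.7 -148.5 32 0
```

```text
time_s: 26.15
ee_pos: [450.2, -147.5, 90.1]
ee_rot: [-90.0, 0.0, 0.0]
force: [0.1, -0.9, 0.1]
gripper_width: 86.9
t 26.15 ee [ 450.2 -147.5   90.1] [-90.   0.   0.] w 86.9 F [ 0.1 -0.9  0.1] q [ -20.   16.  113.    0.   51. -110.]
delta_cm [ 0.05  5.81 -0.1 ] twist [-0.  0. -0.]
```

```bash
python3 -m pendant '[{"delta_pos":[0,1,-0.1],"twist":[0,0,0],"grip":95},{"delta_pos":[0,3,-0.1],"twist":[0,0,0],"grip":95},{"delta_pos":[0,5,-0.1],"twist":[0,0,0],"grip":95},{"delta_pos":[0,5.8,-0.1],"twist":[0,0,0],"grip":95},{"delta_pos":[0,5.8,-0.1],"twist":[0,0,0],"grip":95}]';python3 -m pendant '[{"delta_pos":[0,0,0],"twist":[0,0,0],"grip":95},{"delta_pos":[0,0,0],"twist":[0,0,0],"grip":55},{"delta_pos":[0,0,0],"twist":[0,0,0],"grip":55},{"delta_pos":[0,0,0],"twist":[0,0,0],"grip":55},{"delta_pos":[0,0,0],"twist":[0,0,0],"grip":55}]' 25;python3 to.py 450.7 -148.5 32 0
```

```text
time_s: 26.65
ee_pos: [449.5, -148.4, 31.1]
ee_rot: [-90.0, 0.1, 0.0]
force: [-0.6, 0.5, 0.5]
gripper_width: 86.3
time_s: 27.15
ee_pos: [450.4, -148.5, 32.6]
ee_rot: [-90.0, -0.0, 0.0]
force: [-0.2, 1.1, 2.8]
gripper_width: 61.6
t 27.15 ee [ 450.4 -148.5   32.6] [-90.  -0.   0.] w 61.6 F [-0.2  1.1  2.8] q [ -20.   21.  117.    0.   42. -110.]
delta_cm [ 0.03  0.06 -0.  ] twist [-0.  0.  0.]
```

```bash
python3 -m pendant '[{"delta_pos":[0,0,0],"twist":[0,0,0],"grip":55},{"delta_pos":[0,-2,0],"twist":[0,0,0],"grip":55},{"delta_pos":[0,-4.5,0],"twist":[0,0,0],"grip":55},{"delta_pos":[0,-6,-2],"twist":[0,0,0],"grip":55},{"delta_pos":[-0.3,-6,-5],"twist":[0,0,0],"grip":55}]' ;python3 -m pendant '[{"delta_pos":[0,0,-3.5],"twist":[0,0,0],"grip":55},{"delta_pos":[-0.3,0,-7],"twist":[0,1,0],"grip":55},{"delta_pos":[-0.5,0,-10],"twist":[0,2,0],"grip":55},{"delta_pos":[-0.5,0,-11.5],"twist":[0,2,0],"grip":55},{"delta_pos":[-0.5,0,-12],"twist":[0,2,0],"grip":55}]' ; python3 to.py 439.2 -325.8 44 -2
python3 -m pendant '[{"delta_pos":[0,0,0],"twist":[0,0,0],"grip":55},{"delta_pos":[0,0,0],"twist":[0,0,0],"grip":55},{"delta_pos":[0,0,0],"twist":[0,0,0],"grip":55},{"delta_pos":[0,0,0],"twist":[0,0,0],"grip":55},{"delta_pos":[0,0,0],"twist":[0,0,0],"grip":55}]'; python3 to.py 439.2 -325.8 44 -2
python3 - <<'E'
from workcell import imaging
import cv2
p,d=imaging.grab_frame('wrist');cv2.imwrite('pics/w17.png',p[...,::-1])
E
```

```text
time_s: 27.65
ee_pos: [448.6, -198.9, 94.0]
ee_rot: [-90.1, -0.2, 0.2]
force: [-0.2, -0.4, -1.6]
gripper_width: 61.5
time_s: 28.15
ee_pos: [442.0, -319.6, 91.5]
ee_rot: [-90.0, 0.0, -2.0]
force: [0.2, 0.5, -1.9]
gripper_width: 61.8
t 28.15 ee [ 442.  -319.6   91.5] [-90.   0.  -2.] w 61.8 F [ 0.2  0.5 -1.9] q [ -37.   22.  104.    0.   55. -125.]
delta_cm [-0.26  4.75 -0.63] twist [-0. -0. -0.]
time_s: 28.65
ee_pos: [442.4, -318.0, 92.2]
ee_rot: [-90.0, -0.0, -1.9]
force: [0.8, -0.4, -3.0]
gripper_width: 61.4
t 28.65 ee [ 442.4 -318.    92.2] [-90.   -0.   -1.9] w 61.4 F [ 0.8 -0.4 -3. ] q [ -37.   22.  104.    0.   55. -125.]
delta_cm [-0.3   4.82 -0.79] twist [-0.   0.1  0. ]
```

View pics/w17.png

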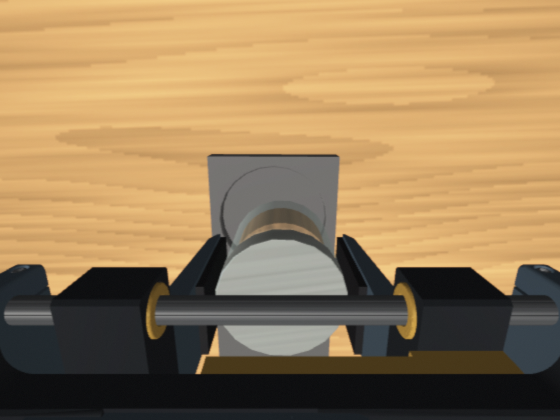

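The jar is upright in the jaws. The largest pocket is centred at column 273, which matches the −7.9 mm shift. I lower it.

```bash
python3 -m pendant '[{"delta_pos":[-0.3,1,-0.75],"twist":[0,0,0],"grip":55},{"delta_pos":[-0.3,2,-0.75],"twist":[0,0,0],"grip":55},{"delta_pos":[-0.3,3.5,-0.75],"twist":[0,0,0],"grip":55},{"delta_pos":[-0.3,4.4,-0.75],"twist":[0,0,0],"grip":55},{"delta_pos":[-0.3,4.4,-0.75],"twist":[0,0,0],"grip":55}]' ;python3 -m pendant '[{"delta_pos":[0,0,0],"twist":[0,0,0],"grip":55},{"delta_pos":[0,0,0],"twist":[0,0,0],"grip":55},{"delta_pos":[0,0,0],"twist":[0,0,0],"grip":55},{"delta_pos":[0,0,0],"twist":[0,0,0],"grip":55},{"delta_pos":[0,0,0],"twist":[0,0,0],"grip":55}]'; python3 to.py 439.2 -325.8 38.5 -2
python3 - <<'E'
from workcell import imaging
import cv2
p,d=imaging.grab_frame('wrist');cv2.imwrite('pics/w18.png',p[...,::-1])
E
```

```text
time_s: 29.2
ee_pos: [437.8, -325.2, 46.1]
ee_rot: [-89.8, 0.2, -2.0]
force: [-0.4, 0.2, -1.6]
gripper_width: 61.6
time_s: 29.7
ee_pos: [439.2, -326.1, 48.4]
ee_rot: [-90.0, -0.0, -2.0]
force: [-1.1, 0.4, -1.0]
gripper_width: 61.6
t 29.7 ee [ 439.2 -326.1   48.4] [-90.  -0.  -2.] w 61.6 F [-1.1  0.4 -1. ] q [ -38.   25.  106.    0.   49. -126.]
delta_cm [-0.    0.99  0.03] twist [0. 0. 0.]
```

View pics/w18.png

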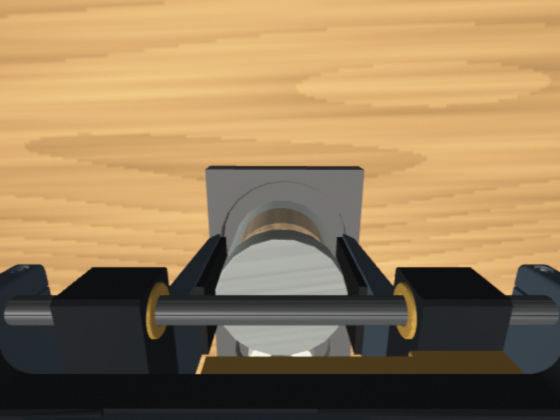

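The jar is centred over the pocket. I lower 10 mm.

```bash
python3 -m pendant '[{"delta_pos":[0,0.3,0],"twist":[0,0,0],"grip":55},{"delta_pos":[0,0.6,0],"twist":[0,0,0],"grip":55},{"delta_pos":[0,0.85,0],"twist":[0,0,0],"grip":55},{"delta_pos":[0,0.97,0],"twist":[0,0,0],"grip":55},{"delta_pos":[0,0.97,0],"twist":[0,0,0],"grip":55}]' ; python3 to.py 439.2 -325.8 38.5 -2
```

```text
time_s: 30.25
ee_pos: [438.8, -325.8, 38.6]
ee_rot: [-90.0, 0.0, -2.0]
force: [-1.2, 1.1, 1.4]
gripper_width: 61.7
t 30.25 ee [ 438.8 -325.8   38.6] [-90.   0.  -2.] w 61.7 F [-1.2  1.1  1.4] q [ -38.   26.  107.    0.   48. -126.]
delta_cm [0.04 0.01 0.  ] twist [-0.  0. -0.]
```

Force reversed from −1.6 to +1.4 N, so the jar is on the floor. I release, rise and back away.

```bash
python3 -m pendant '[{"delta_pos":[0,0,0],"twist":[0,0,0],"grip":85},{"delta_pos":[0,0,0],"twist":[0,0,0],"grip":85},{"delta_pos":[0,0,0],"twist":[0,0,0],"grip":85},{"delta_pos":[0,-1,0],"twist":[0,0,0],"grip":85},{"delta_pos":[0,-4,0],"twist":[0,0,0],"grip":85}]'; python3 -m pendant '[{"delta_pos":[0,-3,0],"twist":[0,0,0],"grip":85},{"delta_pos":[0,-6,0],"twist":[0,0,0],"grip":85},{"delta_pos":[-1,-9,4],"twist":[0,0,0],"grip":85},{"delta_pos":[-2,-10,8],"twist":[0,0,0],"grip":85},{"delta_pos":[-4,-10,12],"twist":[0,0,0],"grip":85}]'; python3 -m pendant '[{"delta_pos":[-1,0,4.5],"twist":[0,0,0],"grip":85},{"delta_pos":[-2,0,9],"twist":[0,0,0],"grip":85},{"delta_pos":[-3,0,13],"twist":[0,0,0],"grip":85},{"delta_pos":[-4,0,17],"twist":[0,0,0],"grip":85},{"delta_pos":[-4,0,17],"twist":[0,0,0],"grip":85}]'; python3 -m pendant '[{"delta_pos":[0,0,0],"twist":[0,0,0],"grip":85},{"delta_pos":[0,0,0],"twist":[0,0,0],"grip":85},{"delta_pos":[0,0,0],"twist":[0,0,0],"grip":85},{"delta_pos":[0,0,0],"twist":[0,0,0],"grip":85},{"delta_pos":[0,0,0],"twist":[0,0,0],"grip":85}]'
python3 - <<'E'
from workcell import imaging
import cv2,numpy as np
for n in('top','scene'):
    c=imaging.camera_info(n);p,d=imaging.grab_frame(n);cv2.imwrite(f'pics/{n}19.png',p[...,::-1])
    np.savez(f'pics/{n}19.npz',p=p,d=d,**{k:np.array(v) for k,v in c.items()})
E
```

```text
time_s: 30.75
ee_pos: [437.5, -324.8, 76.9]
ee_rot: [-89.8, 0.3, -2.0]
force: [0.3, 0.1, 0.5]
gripper_width: 77.3
time_s: 31.25
ee_pos: [404.8, -204.4, 181.1]
ee_rot: [-90.1, -0.3, -2.0]
force: [-0.1, -0.3, -0.7]
gripper_width: 77.6
time_s: 31.75
ee_pos: [367.5, -30.0, 179.1]
ee_rot: [-89.9, -0.0, -1.6]
force: [1.4, -0.2, -0.2]
gripper_width: 77.7
time_s: 32.25
ee_pos: [369.1, -34.1, 178.3]
ee_rot: [-90.0, 0.0, -2.0]
force: [-1.0, 0.3, -0.9]
gripper_width: 77.7
```

View pics/top19.png

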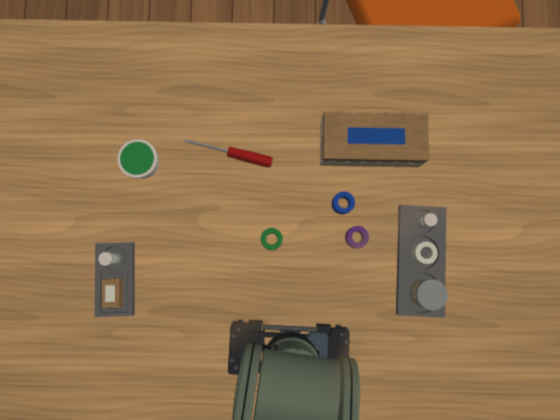

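View pics/scene19.png

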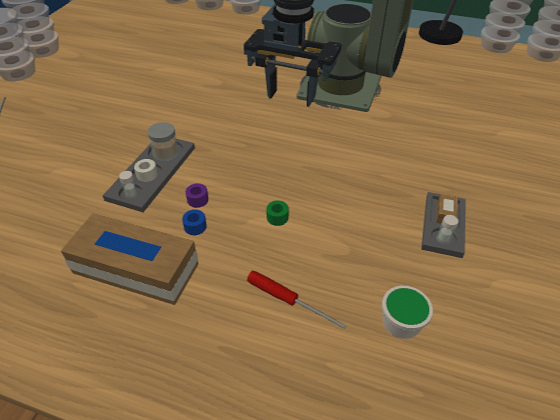

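All five are in their pockets, and the bystanders look unmoved. Now a numeric check from depth.

Run:
```python
from h import *
p,d,c=load('top19');W=cloud(d,c)
T={'long':(np.array([507.1,-327.5]),-2.1),'short':(np.array([455.9,331]),3.0)}
def loc(n,q):
    o,a=T[n];a=np.radians(a);return np.array([[np.cos(a),np.sin(a)],[-np.sin(a),np.cos(a)]])@(q-o)
for nm,t,u0,u1,v0,v1,h in [('vialL','long',415,445,205,232,64),('tape','long',410,445,238,268,36),('jar','long',408,450,272,316,76),('vialS','short',95,120,248,268,64),('pin','short',98,125,275,312,34)]:
    q=W[v0:v1,u0:u1].reshape(-1,3);k=q[(q[:,2]>h-4)&(q[:,2]<h+8)]
    cc=cv2.minEnclosingCircle(k[:,:2].astype(np.float32))
    # top plane tilt
    A=np.c_[k[:,:2]-k[:,:2].mean(0),np.ones(len(k))];co=np.linalg.lstsq(A,k[:,2],rcond=None)[0]
    print(nm,len(k),'ztop',round(float(np.median(k[:,2])),1),'exp',h,'local',loc(t,np.array(cc[0])).round(1),loc(t,k[:,:2].mean(0)).round(1),'tilt',np.round(np.hypot(*co[:2]),3))
a,b=load('top0')[0].astype(int),p.astype(int)
print('change px glove/tub/driver',[int((abs(a-b).max(-1)>40)[s].sum()) for s in(np.s_[105:170,315:435],np.s_[135:185,112:165],np.s_[135:170,180:278])])
```

```text
vialL 144 ztop 63.0 exp 64 local [84.3 -0.3] [83.3  0.3] tilt 0.012
tape 290 ztop 35.2 exp 36 local [16.4 -1.6] [16.2 -1.1] tilt 0.004
jar 752 ztop 75.4 exp 76 local [-67.7  -1.7] [-68.   -1.4] tilt 0.002
vialS 146 ztop 63.3 exp 64 local [43.1  0.8] [43.3  0.3] tilt 0.04
pin 498 ztop 33.4 exp 34 local [-28.8   0.6] [-28.    0.9] tilt 0.008
change px glove/tub/driver [0, 0, 0]
```

```bash
python3 -c "
from workcell import job
print(job.job_done())"
```

```text
the job is handed in; nothing more can be done
None
```

Both kits are made up and the job is handed in, at about 32 s of the 109 s allowed. The hand-in gives no verdict, so the results below are from my own last checks.

- **Placing:** I set each thing down with the fingers still closed. For the two vials, the tape roll and the jar, the force reading showed floor contact before I opened. The pin box showed no clear contact and was released about 1 mm above its floor.
- **Position:** the final depth check from the top camera puts every item within about 2 mm of its pocket centre.
- **Height and tilt:** the tops are at the heights expected for standing on the pocket floor, to within 1 mm. Fitted tilt is at most 0.04 rad, the largest being the short-tray vial, against the 0.12 limit.
- **Bystanders and look-alikes:** the glove box, white tub and screwdriver show no image change from the start. The blue, green and purple rings were not touched.

No check failed or disagreed.

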